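Load bored mill blanks onto the bent curing rail

ROBOT

A 6-joint arm with a two-finger parallel gripper is mounted at the origin on the work surface. World frame = base frame: x ahead of the robot, y to its left, z up, the work surface at z = 0. Lengths are in m, angles in rad, forces in N, time in s.
With the tool pointing down it reaches from about 0.275 to 0.725 m from the base axis. Payload 5.6 kg.
Tool frame: the origin (TCP) lies between the finger pads; the fingertips stand 25 mm ahead of it and the grasp point (between the pads) lies 6 mm ahead of it; z points along the fingers, y is the direction in which the jaws open and shut (so a half turn about z gives the same grasp; the last joint's range is limited). The gripper opens to 85 mm and grips with 20 to 120 N. Pads are 22 mm wide; open, the fingers measure 114 mm over their backs; the gripper's body (76 mm by 85 mm) begins 54 mm behind the grasp point. The pads swing forward as they close: fully open they stand 13 mm farther back than shut.
Start: joints at [1.625, 0.255, 0.108, 0, -1.424, -0.285], TCP at [0.126, 0.535, 0.256] pointing down, gripper open.
Joint ranges: [-2.95, 2.95], [-1.21, 1.97], [-1.09, 1.5], [-2.87, 1.71], [-2.94, -0.07], [-3.05, 3.05]. Speed limits (rad/s): [2.57, 2.57, 3.14, 3.14, 3.14, 3.14].

INTERFACE

Orientations are given as a unit quaternion [x, y, z, w].
In Python, from plant import bot gives the robot as it stands. The module is installed in compiled form; this text tells all that it offers.
- The arm moves only by the tool send_rows, never from a script. Its argument "targets" is a list of rows, each a list of 3 entries, a list of its own where there are three numbers: the shift along the world's x, y, z in cm, then the turn about the world's z in degrees, then the closure, from -1 (fully open) to 1 (shut), so that 0 is half open. A call has exactly 5 rows; each row is the pose to reach, as a shift and turn from the pose commanded when the call began; what a row does not reach only later rows make up. A row lasts 1/12 s, in which the tool goes at most 41.7 mm and 7.16 degrees, less where a joint would pass 70% of its speed; a pose out of reach is approached as far as the arm can. A call with a gripper value outside its range is refused whole. The fingers move at their own pace and stop on an object; "grip_force" is the grip in N (left out, the last holds). Time passes only in rows, so rows that repeat a pose let the fingers close, or fill a call up. It gives the time, the measured TCP pose, the force and the opening at its end, in the units of the state.
- bot.state(): the state, without advancing time (a new reading comes with each control period).
- bot.grab_frame(name): name is "scene" or "top" or "wrist"; returns a dict with "pixels" (400x640x3 uint8, red, green, blue), "K" (3x3 intrinsics, pixels), "extrinsics" (4x4, takes a point from world to camera coordinates); the wrist camera has in their place "T_tool_cam" (4x4, takes a point from camera to tool coordinates, whose origin is the TCP and whose axes are the flange's). Camera axes: x right, y up, looking along -z (the intrinsics and any distortion apply to the point x, -y, -z); pixel columns grow to the right and rows downward; lengths in m; the calibration is good to about 2 mm. The wrist camera is an equidistant fisheye: a pixel r from the principal point sees the ray r / f radians off the axis. A picture is of the moment at which its call begins: read the wrist's pose just before it. There is no depth.
- bot.sign_off(): hands the job in, once; it reports no verdict.
The state is a dict: "t": time; "q": joint angles; "qvel": joint speeds; "effort": joint torques, N m; "tcp_pos": TCP position; "tool_rot": TCP orientation; "ft_force": force on the tool from outside, world axes, zero at the start; "moment": the same for the moment, N m; "finger_gap": finger opening in m.
Only numpy, scipy, OpenCV 4.12 (cv2) and the standard library are available. Lean on these libraries where they do the work, as an engineer would, in place of code of your own. Each camera call takes 0.05 s, during which the arm holds its last target.

TASK

First knock the brass keeper pin at the mouth of the bent rail down flush with the rail, using the mallet and not your fingers. With the pin down, thread every bored wooden blank onto the rail and slide each one all the way round the bend, so that they all hang on the straight part of the rail next to the stop. Finish with the mallet back on its rubber mat, and leave the pepper mill, the tin and the tray where they are.

Things in the scene. Friction and masses are not known exactly. Their poses are not given: they have to be found in the camera images.
- rack: Fixed curing rack: a level bent round steel rail, 20 mm thick, centre line 130 mm above the bench, held at one end by a grey post (40 mm square, 145 mm high, behind the stop) on a base plate (x -90 to 10 mm). Origin on the bench under the face of the stop, a disc 46 mm across; x runs along the straight part of the rail away from the stop, z is up. Nothing else is under the rail.
- bend_start (a point): Point on the rail's centre line where the straight part (250 mm from the stop's face) ends and the bend begins; (250, 0, 130) mm in the rack frame, with its axes. Seen from the stop, the rail bends left (to +y) on a 150 mm radius about (250, 150) mm through 60 degrees, ending at (380, 75) mm, then runs on straight at 60 degrees to x for 45 mm to the mouth.
- rail_mouth (a point): The free end of the rail, on its centre line, 130 mm above the bench; at (402, 114, 130) mm in the rack frame, with the rack's axes. Parts are threaded on here.
- pin (a joint): How far the brass keeper pin is driven down: 0 stands 16 mm proud of the rail's top, 0.016 m is flush (end of travel). It starts within 3 mm of fully up. An upright pin 12 mm across, set through the rail 21 mm from the mouth; stiff (about 9 N to move it; friction holds it where it is left, against a light spring of about 1 N). Standing up it blocks the bore of a blank.
- pin_top (a point): Centre of the top of the keeper pin, to be struck; 156 mm above the bench when it is up, 140 mm when it is flush.
- mallet_head (a point): Centre of the wooden mallet's head, an upright barrel 58 mm across (54 mm at its flat faces) and 70 mm high: the faces are 35 mm below and above this point. The mallet (about 0.3 kg) stands by itself on the lower face with its handle level, at first on its mat. x points from the handle to the head, z up.
- mallet_grip (a point): A point on the centre line of the mallet's handle, 65 mm from the centre of the head and at the same height; good for gripping from above, close to the balance point. The handle is flat-sided, 24 mm wide (y), 28 mm high, and ends 167 mm from the head's centre.
- mat: The mallet's flat black rubber mat, 240 (x) by 130 (y) by 5 mm, fixed on the bench. Origin at the centre of its underside.
- blank0_center (a point): Centre of a square maple mill blank, 60 mm long (x) and 50 by 50 mm across, bored right through along x with a 34 mm round hole, 0.09 kg. Both ends are alike. At the start it lies on the bench with its bore level. Only three or four of the four blanks are there. On the rail it hangs with its centre about 7 mm below the rail's.
- blank1_center (a point): Centre of a square maple mill blank, 60 mm long (x) and 50 by 50 mm across, bored right through along x with a 34 mm round hole, 0.09 kg. Both ends are alike. At the start it lies on the bench with its bore level. Only three or four of the four blanks are there. On the rail it hangs with its centre about 7 mm below the rail's.
- blank2_center (a point): Centre of a square maple mill blank, 60 mm long (x) and 50 by 50 mm across, bored right through along x with a 34 mm round hole, 0.09 kg. Both ends are alike. At the start it lies on the bench with its bore level. Only three or four of the four blanks are there. On the rail it hangs with its centre about 7 mm below the rail's.
- blank3_center (a point): Centre of a square maple mill blank, 60 mm long (x) and 50 by 50 mm across, bored right through along x with a 34 mm round hole, 0.09 kg. Both ends are alike. At the start it lies on the bench with its bore level. Only three or four of the four blanks are there. On the rail it hangs with its centre about 7 mm below the rail's.
- mill: A finished dark pepper mill, 60 mm across and 167 mm high, standing; leave alone. Origin under its centre.
- tin: A tin of finish, 90 mm across and 110 mm high; leave alone. Origin under its centre.
- tray: An empty plywood tray, 140 by 200 by 50 mm; leave alone. Origin under its centre.

How it is judged:
On the way:
1. the keeper pin is driven down flush by the mallet's head (value of joint pin above 0.0125 m and distance between mallet_head and pin_top below 0.055 m).
At the end, for the whole second after the job is handed in: The keeper pin is down to within 3.5 mm of flush; the mallet rests with its head on the mat; every blank present hangs at rest on the straight part of the rail: its centre 20 to 260 mm from the stop, within 14 mm of the rail's line sideways and between 22 mm below and 12 mm above it (value of joint pin above 0.0125 m and x of mallet_head in the frame of mat between -0.12 and 0.12 m and y of mallet_head in the frame of mat between -0.065 and 0.065 m and height (world z) of mallet_head below 0.055 m and linear speed of each of mallet, blank0, blank1, blank2, blank3 below 0.03 m/s and x of blank0_center in the frame of rack between 0.02 and 0.26 m and y of blank0_center in the frame of rack between -0.014 and 0.014 m and z of blank0_center in the frame of rack between 0.108 and 0.142 m and x of blank1_center in the frame of rack between 0.02 and 0.26 m and y of blank1_center in the frame of rack between -0.014 and 0.014 m and z of blank1_center in the frame of rack between 0.108 and 0.142 m and x of blank2_center in the frame of rack between 0.02 and 0.26 m and y of blank2_center in the frame of rack between -0.014 and 0.014 m and z of blank2_center in the frame of rack between 0.108 and 0.142 m and x of blank3_center in the frame of rack between 0.02 and 0.26 m and y of blank3_center in the frame of rack between -0.014 and 0.014 m and z of blank3_center in the frame of rack between 0.108 and 0.142 m); the robot touches nothing.
It fails at once if the fingers push the keeper pin (contact force between the fingers and pin above 2 N).
It fails at once if the pepper mill is disturbed (distance of mill from where it was at the start of the episode above 0.03 m or angle between mill's own z axis and vertical above 0.4 rad).
It fails at once if the tin is disturbed (distance of tin from where it was at the start of the episode above 0.03 m or angle between tin's own z axis and vertical above 0.4 rad).
It fails at once if the tray is disturbed (distance of tray from where it was at the start of the episode above 0.03 m or angle between tray's own z axis and vertical above 0.4 rad).
Of blank0, blank1, blank2, blank3 only 3 to 4 are there at a start; the rules pass over those that are not, and their reading is None.
At some moment in a run one of blank0, blank1, blank2, blank3 may be knocked a few centimetres aside while the robot is not near it.
It also fails if it takes over 210 s, if anything falls off the work surface, if the arm or the gripper's body presses on something with over 40 N, if the wrist force passes 120 N, or if a joint passes its speed limit or range.

## Working session

There is one attempt and no reset: what is moved stays moved. The work goes in short steps, Python scripts to look and compute and a tool call to move; the robot and the scene stay as the last step left them, time stands still between calls to the robot, and variables do not carry over. Pictures are saved under pics/ and viewed, and the job is handed in when it is done.

Besides the shell and the picture viewer there is one more tool, called after ">>>" as name(argument=value, ...) on one line, values as JSON. send_rows: Moves the arm, as the interface text tells. Its arguments: {"type":"object","properties":{"targets":{"type":"array"},"grip_force":{"type":"number"}},"required":["targets"]}

```bash
mkdir -p pics; ls
python3 - <<'E'
from plant import bot
import cv2,numpy as np
print(bot.state())
for n in ["scene","top","wrist"]:
    f=bot.grab_frame(n); cv2.imwrite(f"pics/a_{n}.png",f["pixels"][:,:,::-1])
    print(n,f["K"].tolist(),[ (k,np.round(v,4).tolist()) for k,v in f.items() if k not in("pixels","K")])
E
```

```text
pics
{'t': 0.0, 'q': array([ 1.62459697e+00,  2.55760607e-01,  1.07020192e-01, -5.09083592e-04,
       -1.42392090e+00, -2.84593789e-01]), 'qvel': array([ 0.00021465, -0.00165275, -0.00052955, -0.00098189,  0.00071109,
        0.00244406]), 'effort': array([ 1.63544942e-04, -3.86630952e+01,  2.37943769e+01,  5.36507383e+00,
       -6.06039714e-03,  6.76067671e-06]), 'tcp_pos': array([0.12564297, 0.53499213, 0.25538954]), 'tool_rot': array([ 9.93344421e-01, -1.15177815e-01, -9.11476694e-05,  9.61572506e-04]), 'ft_force': array([ 0.1369708 , -0.05268965,  0.25771601]), 'moment': array([ 0.00195111, -0.04820814, -0.01471514]), 'finger_gap': 0.08536331850676569}
scene [[432.4738612111223, 0.0, 316.51768348675944], [0.0, 432.4738612111223, 200.6937306688444], [0.0, 0.0, 1.0]] [('extrinsics', [[0.7573, 0.653, -0.0078, -0.5336], [-0.545, 0.6386, 0.5433, 0.1892], [0.3598, -0.4072, 0.8395, -1.599], [0.0, 0.0, 0.0, 1.0]])]
top [[362.39596902354805, 0.0, 321.0778001689388], [0.0, 362.39596902354805, 191.86072097717832], [0.0, 0.0, 1.0]] [('extrinsics', [[-0.0237, -0.9997, -0.0027, 0.1192], [0.9815, -0.0238, 0.19, -0.6227], [-0.19, 0.0019, 0.9818, -1.1231], [0.0, 0.0, 0.0, 1.0]])]
wrist [[309.70691628693146, 0.0, 318.4602256901358], [0.0, 309.70691628693146, 201.05370574887198], [0.0, 0.0, 1.0]] [('T_tool_cam', [[-0.0004, 0.953, 0.3029, 0.077], [1.0, 0.0004, 0.0003, -0.0004], [0.0002, 0.3029, -0.953, -0.1179], [0.0, 0.0, 0.0, 1.0]])]
```

View pics/a_scene.png

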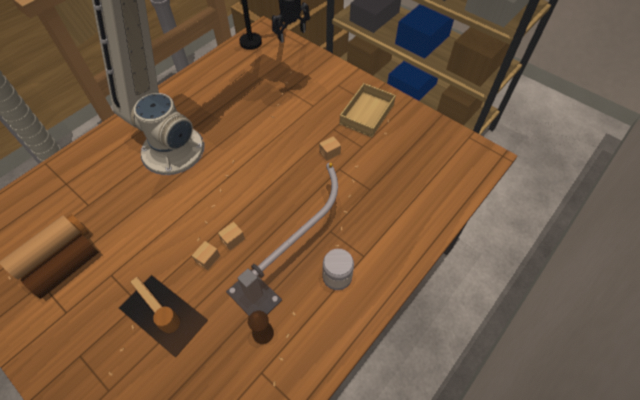

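View pics/a_top.png

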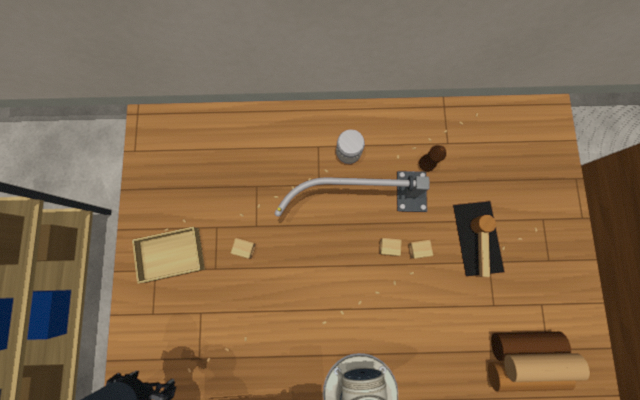

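View pics/a_wrist.png

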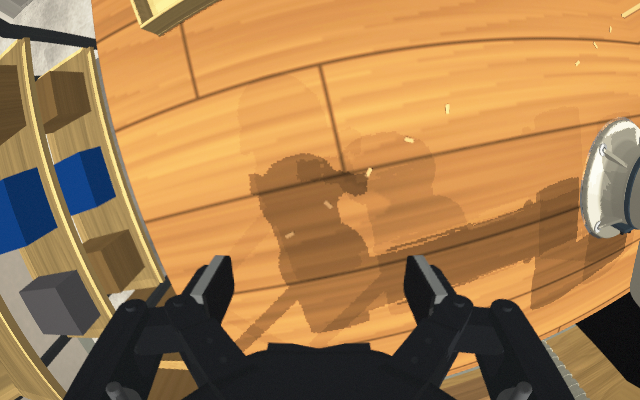

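```bash
cat > h.py <<'E'
from plant import bot
import cv2,numpy as np
def cam(n):
    s=bot.state(); f=bot.grab_frame(n); f["s"]=s; f["n"]=n
    f["bgr"]=np.ascontiguousarray(f["pixels"][:,:,::-1]); return f
def rotq(q):
    from scipy.spatial.transform import Rotation as R
    return R.from_quat(q).as_matrix()
def ray(f,uv):
    K=f["K"];u,v=uv
    x=(u-K[0,2])/K[0,0]; y=(v-K[1,2])/K[1,1]
    if f["n"]=="wrist":
        r=np.hypot(x,y); d=np.array([x/r*np.sin(r),-y/r*np.sin(r),-np.cos(r)]) if r>1e-9 else np.array([0,0,-1.])
        T=f["T_tool_cam"]; Rw=rotq(f["s"]["tool_rot"])
        return Rw@T[:3,3]+f["s"]["tcp_pos"], Rw@T[:3,:3]@d
    E=f["extrinsics"]; d=E[:3,:3].T@np.array([x,-y,-1.]); return -E[:3,:3].T@E[:3,3], d
def onz(f,uv,z):
    o,d=ray(f,uv); return o+d*(z-o[2])/d[2]
def proj(f,p):
    K=f["K"];p=np.asarray(p,float)
    if f["n"]=="wrist":
        T=f["T_tool_cam"];Rw=rotq(f["s"]["tool_rot"])
        c=T[:3,:3].T@(Rw.T@(p-f["s"]["tcp_pos"])-T[:3,3])
        x,y,zz=c[0],-c[1],-c[2]; r=np.hypot(x,y); th=np.arctan2(r,zz)
        return K[0,0]*th*x/r+K[0,2],K[1,1]*th*y/r+K[1,2]
    E=f["extrinsics"];c=E[:3,:3]@p+E[:3,3]
    return K[0,0]*c[0]/-c[2]+K[0,2], K[1,1]*c[1]/c[2]+K[1,2]
E
python3 - <<'E'
from h import *
for n,(x0,y0,w,h) in {"top":(220,130,300,160),"scene":(110,120,260,230)}.items():
    f=cam(n); c=f["bgr"][y0:y0+h,x0:x0+w]; k=min(800//w,600//h) if n=="top" else 2.6
    k=2.6
    cv2.imwrite(f"pics/b_{n}.png",cv2.resize(c,None,fx=k,fy=k,interpolation=cv2.INTER_CUBIC))
    hsv=cv2.cvtColor(f["bgr"],cv2.COLOR_BGR2HSV)
    for p in ([(243,246),(391,245),(421,247),(250,230),(470,260),(485,250)] if n=="top" else [(205,252),(231,232),(330,146)]): print(n,p,hsv[p[1],p[0]])
E
```

```text
top (243, 246) [ 20 102 193]
top (391, 245) [ 19 104 193]
top (421, 247) [ 19 104 193]
top (250, 230) [ 16 151 150]
top (470, 260) [20 23 33]
top (485, 250) [ 21  96 192]
scene (205, 252) [ 15 138 191]
scene (231, 232) [ 15 138 191]
scene (330, 146) [ 15 137 193]
```

View pics/b_top.png

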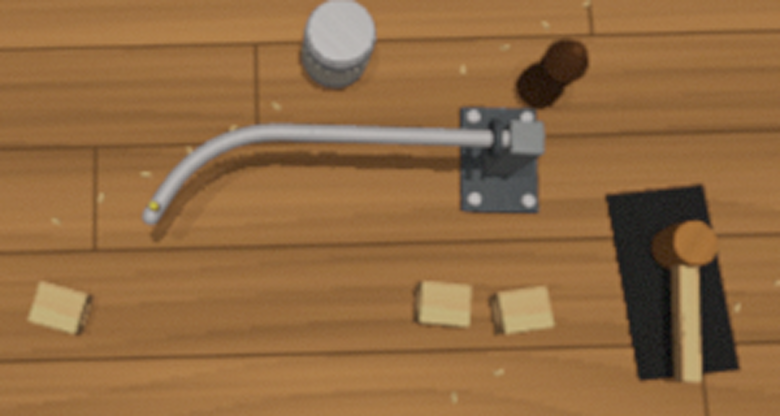

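View pics/b_scene.png

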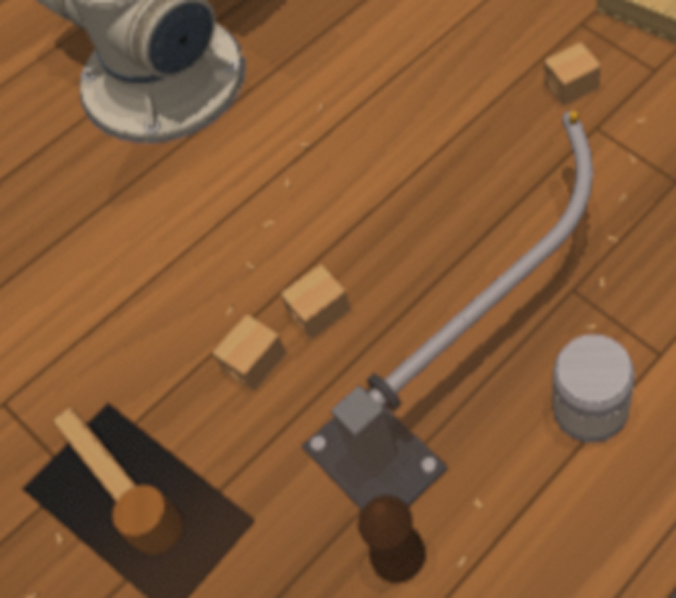

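```bash
cat >> h.py <<'E'
def blanks(f,z=0.05,v=False):
    hsv=cv2.cvtColor(f["bgr"],cv2.COLOR_BGR2HSV)
    m=cv2.inRange(hsv,(15,60,165),(25,125,255)); m[:150]=0
    cs,_=cv2.findContours(m,cv2.RETR_EXTERNAL,cv2.CHAIN_APPROX_NONE); out=[]
    for c in cs:
        if cv2.contourArea(c)<100: continue
        w=np.array([onz(f,p[0],z)[:2] for p in c],np.float32)
        r=cv2.minAreaRect(w); out.append(r)
        if v: print(np.round(r[0],4),"size",np.round(r[1],3),"ang",round(r[2],1),"px",c.mean((0,1)).round(0))
    return out
E
python3 - <<'E'
from h import *
f=cam("top");g=cam("scene")
blanks(f,v=True)
def tri(a,b):
    o1,d1=ray(f,a);o2,d2=ray(g,b);A=np.c_[d1,-d2];s=np.linalg.lstsq(A,o2-o1,rcond=None)[0]
    p,q=o1+s[0]*d1,o2+s[1]*d2;print((p+q)/2,np.linalg.norm(p-q))
def T(x,y):return 220+x/2.6,130+y/2.6
def S(x,y):return 110+x/2.6,120+y/2.6
print("pin");tri(T(154,206),S(574,117));print(onz(f,T(154,206),.156),onz(g,S(574,117),.156))
print("rail near stop top", onz(f,T(485,138),.13),onz(f,T(300,132),.13))
print("head");tri(T(695,243),S(142,511));print(onz(f,T(695,243),.075),onz(g,S(142,511),.075))
print("handle end");print(onz(f,T(689,378),.054),onz(f,T(688,270),.054))
print("mat");[print(onz(f,T(*p),.005)) for p in [(607,197),(702,186),(739,369),(640,379)]]
print("tin",onz(f,T(340,35),.11),"mill",onz(f,T(567,62),.16))
print("post top corners");[print(onz(f,T(*p),.145)) for p in [(511,123),(543,121),(544,155),(512,156)]]
E
```

```text
[ 0.0674 -0.5762] size [0.218 0.055] ang 89.9 px [551. 370.]
[ 0.4346 -0.2136] size [0.051 0.06 ] ang 6.7 px [422. 249.]
[ 0.4449 -0.1152] size [0.06 0.05] ang 82.9 px [391. 246.]
[0.4518 0.3635] size [0.061 0.051] ang 73.1 px [241. 248.]
[ 0.4137 -0.4131] size [0.022 0.138] ang 85.4 px [485. 254.]
[0.4379 0.6061] size [0.139 0.199] ang 10.9 px [166. 248.]
[0.294  0.8662] size [0.55  0.009] ang 0.0 px [ 78. 307.]
[0.3145 1.0376] size [0.012 0.583] ang 90.0 px [ 24. 302.]
pin
[0.5606083  0.23334576 0.14654889] 0.005997936847260267
[0.55731884 0.22986689 0.156     ] [0.56668752 0.23026924 0.156     ]
rail near stop top [ 0.63301188 -0.15934468  0.13      ] [0.64561152 0.05947388 0.13      ]
head
[ 0.51049657 -0.41819008  0.07000902] 0.0073665073214635715
[ 0.50792467 -0.41914174  0.075     ] [ 0.51565409 -0.41547633  0.075     ]
handle end
[ 0.34729597 -0.40348091  0.054     ] [ 0.47683796 -0.4164647   0.054     ]
mat
[ 0.57715751 -0.34332612  0.005     ]
[ 0.58867139 -0.46862847  0.005     ]
[ 0.3546     -0.48896894  0.005     ]
[ 0.34528596 -0.36324457  0.005     ]
tin [0.77138619 0.00549456 0.11      ] mill [ 0.71516919 -0.25411512  0.16      ]
post top corners
[ 0.64704106 -0.18735899  0.145     ]
[ 0.64853271 -0.2250064   0.145     ]
[ 0.60793068 -0.22291283  0.145     ]
[ 0.60764692 -0.18561679  0.145     ]
```

>>> send_rows(targets=[[[5,-7,4],0,-1],[[10,-11,4],0,-1],[[13,-14,4],0,-1],[[16,-17,4],0,-1],[[16,-17,4],0,-1]])

```text
t: 0.77
tcp_pos: [0.2649, 0.3858, 0.2944]
tool_rot: [0.993, -0.115, 0.0, -0.0]
ft_force: [0.4, 0.1, 0.3]
finger_gap: 0.0855
```

>>> send_rows(targets=[[[3,-2,0],0,-1],[[6,-4,0],0,-1],[[10,-7,0],0,-1],[[13,-10,0],0,-1],[[17,-13.5,0],0,-1]])

```text
t: 1.18
tcp_pos: [0.4198, 0.2643, 0.294]
tool_rot: [0.993, -0.115, 0.0, -0.0]
ft_force: [1.2, 1.5, 0.0]
finger_gap: 0.0853
```

>>> send_rows(targets=[[[0,0,0],0,-1],[[0,0,0],0,-1],[[0,0,0],0,-1],[[0,0,0],0,-1],[[0,0,0],0,-1]])

```text
t: 1.6
tcp_pos: [0.418, 0.2668, 0.294]
tool_rot: [0.993, -0.114, 0.0, -0.0]
ft_force: [-0.3, 0.2, 0.9]
finger_gap: 0.0856
```

Run:
```python
from h import *
f=cam("wrist");cv2.imwrite("pics/c1.png",f["bgr"]);print(f["s"]["tcp_pos"],f["s"]["tool_rot"])
print(proj(f,[.558,.23,.156]),proj(f,[.65,-.06,.13]),proj(f,[.4518,.3635,.05]))
```

```text
[0.41795024 0.26678864 0.29396136] [ 9.93465362e-01 -1.14133909e-01  1.54111452e-06 -1.60505657e-04]
(np.float64(324.07531869711164), np.float64(25.5796857410011)) (np.float64(546.3636522821394), np.float64(-54.259772622571205)) (np.float64(235.02635092815626), np.float64(162.57424140566474))
```

View pics/c1.png

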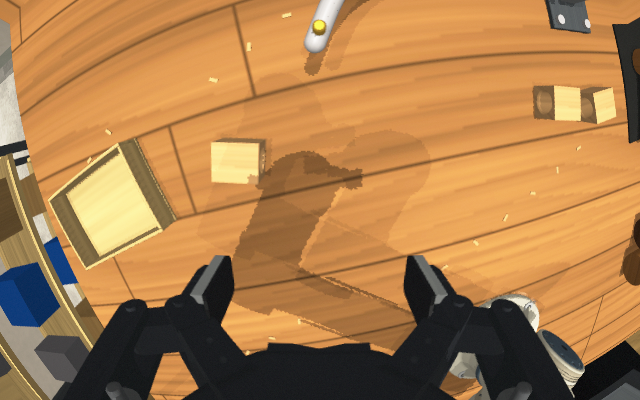

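>>> send_rows(targets=[[[3,-1,0],0,-1],[[6,-2,0],0,-1],[[9,-3,0],0,-1],[[9,-3,0],0,-1],[[9,-3,0],0,-1]])

```text
t: 2.07
tcp_pos: [0.5091, 0.2361, 0.2929]
tool_rot: [0.993, -0.115, -0.001, 0.001]
ft_force: [0.4, 0.1, 0.0]
finger_gap: 0.0852
```

Run:
```python
from h import *
f=cam("wrist");cv2.imwrite("pics/c2.png",f["bgr"]);print(f["s"]["tcp_pos"],f["s"]["tool_rot"])
hsv=cv2.cvtColor(f["bgr"],cv2.COLOR_BGR2HSV)
m=cv2.inRange(hsv,(22,150,80),(35,255,255));n,l,s,c=cv2.connectedComponentsWithStats(m)
for i in range(1,n):
    if s[i,4]>20: print(s[i],c[i],onz(f,c[i],.156))
```

```text
[0.50914566 0.23613445 0.29291298] [ 9.93315371e-01 -1.15429471e-01 -5.92054100e-04  5.11305846e-04]
[302 133  11  11  95] [307.18947368 137.89473684] [0.56034222 0.23390718 0.156     ]
```

View pics/c2.png

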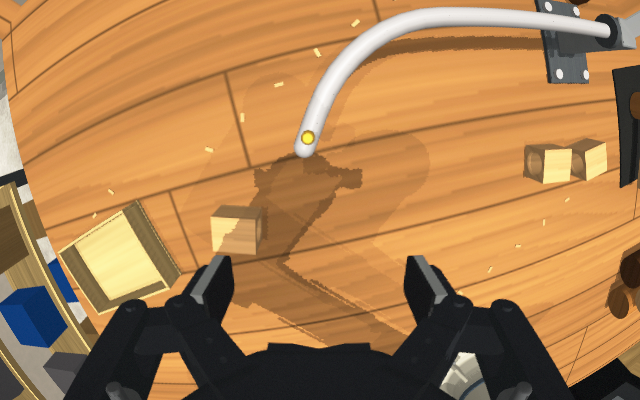

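```bash
cat > fit.py <<'E'
from h import *
from scipy.optimize import least_squares
def railpts(f):
    hsv=cv2.cvtColor(f["bgr"],cv2.COLOR_BGR2HSV)
    m=cv2.inRange(hsv,(0,0,130),(180,60,255))
    n,l,s,c=cv2.connectedComponentsWithStats(m)
    return m,l,s
E
python3 - <<'E'
from fit import *
P=[]
for n in ["wrist","top"]:
    f=cam(n);m,l,s=railpts(f)
    i=max([i for i in range(1,len(s)) if ((s[i,0]<=(330 if n=="wrist" else 300)<=s[i,0]+s[i,2]) and (s[i,1]<200) and s[i,1]+s[i,3]>60 and (n=="wrist" or s[i,1]>150))],key=lambda i:s[i,4])
    print(n,s[i]); mm=l==i; cv2.imwrite(f"pics/m_{n}.png",mm.astype(np.uint8)*255)
    vs,us=np.nonzero(mm)
    # straight: columns ; bend: skeleton via distance transform ridge
    d=cv2.distanceTransform(mm.astype(np.uint8),cv2.DIST_L2,5)
    r=(d>=cv2.dilate(d,np.ones((5,5)))-1e-6)&(d>(2.5 if n=="top" else 4))
    pts=[onz(f,(u,v),.13)[:2] for v,u in zip(*np.nonzero(r))]; print(len(pts)); P.append(np.array(pts))
pin=np.array([.5603,.2339])
def res(p,pts,full=False):
    c,s=np.cos(p[2]),np.sin(p[2]);q=(pts-p[:2])@np.array([[c,-s],[s,c]])
    x,y=q.T; d1=np.where(x<250e-3,y,9); 
    ang=np.arctan2(x-.25,.15-y); rr=.15-np.hypot(x-.25,y-.15)
    t=np.radians(60); e=-(x-.380)*np.sin(t)+(y-.075)*np.cos(t)
    return np.where(x<.25,y,np.where(ang<t,rr,e))
for nm,pts in zip("wt",P):
    def F(p):
        c,s=np.cos(p[2]),np.sin(p[2]); pw=p[:2]+np.array([[c,-s],[s,c]])@np.array([.3915,.0958])
        return np.r_[res(p,pts),(pw-pin)*5]
    r=least_squares(F,[.64,-.16,np.radians(87)],loss="soft_l1",f_scale=.003)
    print(nm,r.x[:2].round(4),np.degrees(r.x[2]).round(2),"rms",np.sqrt((res(r.x,pts)**2).mean()), "pinres",r.fun[-2:]/5)
E
```

```text
wrist [ 294    6  316  151 7045]
202
top [281 178 128  32 776]
145
w [ 0.6347 -0.1626] 86.91 rms 0.00042729045778308437 pinres [-7.81647956e-05 -4.32309515e-04]
t [ 0.6355 -0.1625] 87.01 rms 0.00129938591174903 pinres [-3.16733291e-05 -4.59125608e-04]
```

>>> send_rows(targets=[[[-1,-3.5,0],2,-1],[[-2,-7,0],4,-1],[[-3,-11,0],6,-1],[[-4,-15,0],8.3,-1],[[-5,-18.5,0],8.3,-1]])

```text
t: 2.63
tcp_pos: [0.4571, 0.0497, 0.2945]
tool_rot: [0.999, -0.041, 0.001, -0.0]
ft_force: [-0.5, -0.6, 0.3]
finger_gap: 0.0856
```

>>> send_rows(targets=[[[-1,-4,0],0,-1],[[-1,-8,0],0,-1],[[-2,-12,0],0,-1],[[-2,-16,0],0,-1],[[-2,-20,0],0,-1]])

```text
t: 3.05
tcp_pos: [0.4376, -0.1499, 0.295]
tool_rot: [0.999, -0.042, 0.001, -0.0]
ft_force: [1.7, 0.5, 0.6]
finger_gap: 0.0854
```

>>> send_rows(targets=[[[-1,-4,0],0,-1],[[-1,-8,0],0,-1],[[-2,-12,0],0,-1],[[-2,-16,0],0,-1],[[-2,-20,0],0,-1]])

```text
t: 3.47
tcp_pos: [0.4181, -0.35, 0.295]
tool_rot: [0.999, -0.042, 0.001, 0.0]
ft_force: [1.7, 1.0, 1.0]
finger_gap: 0.0853
```

>>> send_rows(targets=[[[0,-2,-1],0,-1],[[0,-4,-2],0,-1],[[0,-6,-3],0,-1],[[0,-6,-4],0,-1],[[0,-6,-4],0,-1]])

```text
t: 3.88
tcp_pos: [0.4182, -0.408, 0.2515]
tool_rot: [0.999, -0.043, -0.001, -0.001]
ft_force: [-0.5, 0.5, -0.0]
finger_gap: 0.0855
```

Run:
```python
from h import *
f=cam("wrist");cv2.imwrite("pics/d1.png",f["bgr"]);s=f["s"];print(s["t"],s["q"],s["tcp_pos"],s["tool_rot"])
```

```text
3.8833 [-5.06357049e-01  3.27641947e-01  1.96532344e-01 -1.18180734e-03
 -1.44359898e+00  1.99113597e+00] [ 0.41817293 -0.40801529  0.25152435] [ 0.99906991 -0.04307139 -0.00148797 -0.00139848]
```

View pics/d1.png

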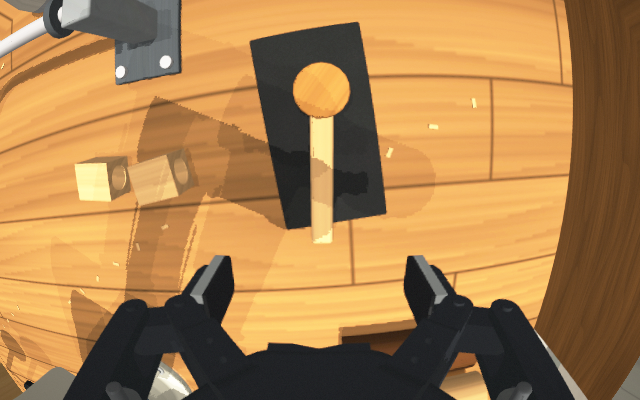

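Run:
```python
from h import *
f=cam("wrist")
print("head top",onz(f,(321.5,90),.075))
for p in [(321.5,130),(321.5,160),(321.5,200),(321.5,235)]: print(onz(f,p,.054))
print("edges",onz(f,(310,160),.054),onz(f,(333,160),.054))
print("mat"); [print(onz(f,p,.005)) for p in [(250,41),(358,22),(386,213),(287,229)]]
hsv=cv2.cvtColor(f["bgr"],cv2.COLOR_BGR2HSV)
m=cv2.inRange(hsv,(0,60,120),(17,255,255));m2=np.zeros_like(m);m2[50:125,285:360]=m[50:125,285:360]
c,r=cv2.minEnclosingCircle(np.argwhere(m2>0)[:,::-1].astype(np.float32));print(c,r)
```

```text
head top [ 0.50980607 -0.41785121  0.075     ]
[ 0.46997946 -0.4146466   0.054     ]
[ 0.43886007 -0.41202967  0.054     ]
[ 0.39553597 -0.40841815  0.054     ]
[ 0.354656  -0.4050415  0.054    ]
edges [ 0.43988698 -0.40015497  0.054     ] [ 0.43787214 -0.42391488  0.054     ]
mat
[ 0.58224832 -0.34052172  0.005     ]
[ 0.59313905 -0.46825676  0.005     ]
[ 0.35574237 -0.48818037  0.005     ]
[ 0.34490721 -0.36013834  0.005     ]
(321.5, 94.23770141601562) 31.90690803527832
```

>>> send_rows(targets=[[[1,-0.2,-3],0,-1],[[2,-0.4,-6],0,-1],[[2.9,-0.45,-10],0,-1],[[2.9,-0.45,-13],0,-1],[[2.9,-0.45,-13],0,-1]])

```text
t: 4.4
tcp_pos: [0.4457, -0.4099, 0.1181]
tool_rot: [0.999, -0.042, -0.004, -0.003]
ft_force: [-0.8, 0.2, -0.6]
finger_gap: 0.0854
```

>>> send_rows(targets=[[[0,0,0],0,-1],[[0,0,0],0,-1],[[0,0,0],0,-1],[[0,0,0],0,-1],[[0,0,0],0,-1]])

```text
t: 4.82
tcp_pos: [0.4484, -0.4141, 0.1258]
tool_rot: [0.999, -0.043, 0.001, 0.001]
ft_force: [-0.6, 0.4, 0.4]
finger_gap: 0.0856
```

>>> send_rows(targets=[[[0,0,-2],0,-1],[[0,0,-4],0,-1],[[0,0,-6],0,-1],[[-0.1,0.1,-7.9],0,-1],[[-0.1,0.1,-7.9],0,-1]])

```text
t: 5.23
tcp_pos: [0.4446, -0.4111, 0.0415]
tool_rot: [0.999, -0.043, -0.003, -0.002]
ft_force: [-1.5, 0.7, 0.5]
finger_gap: 0.0855
```

>>> send_rows(targets=[[[0,0,0],0,-1],[[0,0,0],0,0],[[0,0,0],0,1],[[0,0,0],0,1],[[0,0,0],0,1]], grip_force=110)

```text
t: 5.65
tcp_pos: [0.4473, -0.413, 0.0459]
tool_rot: [0.999, -0.043, 0.001, 0.0]
ft_force: [0.7, -0.6, -0.7]
finger_gap: 0.0387
```

>>> send_rows(targets=[[[0,0,0],0,1],[[0,0,0],0,1],[[0,0,0],0,1],[[0,0,0],0,1],[[0,0,0],0,1]])

```text
t: 6.07
tcp_pos: [0.4469, -0.4128, 0.0457]
tool_rot: [0.999, -0.043, 0.0, 0.0]
ft_force: [-1.2, 1.3, 6.0]
finger_gap: 0.0226
```

>>> send_rows(targets=[[[0,0,1],0,1],[[0,0,3],0,1],[[0,0,6],0,1],[[0,0,9],0,1],[[0,0,12],0,1]])

```text
t: 6.48
tcp_pos: [0.4459, -0.4121, 0.1655]
tool_rot: [0.999, -0.043, -0.001, -0.001]
ft_force: [-0.1, -0.8, -2.7]
finger_gap: 0.023
```

>>> send_rows(targets=[[[0,0,3],0,1],[[0,0,6],0,1],[[0,0,9],0,1],[[0,0,10],0,1],[[0,0,10],0,1]])

```text
t: 6.9
tcp_pos: [0.4474, -0.4133, 0.2678]
tool_rot: [0.999, -0.043, 0.002, 0.001]
ft_force: [0.2, -0.2, -2.9]
finger_gap: 0.0225
```

Run:
```python
from h import *
f=cam("wrist");cv2.imwrite("pics/e1.png",f["bgr"]);s=f["s"];print(s["t"],s["tcp_pos"],s["ft_force"],s["moment"])
```

```text
6.9 [ 0.44744157 -0.41325822  0.26779441] [ 0.23259627 -0.20590724 -2.86641503] [-0.04602355  0.07316588  0.01767435]
```

View pics/e1.png

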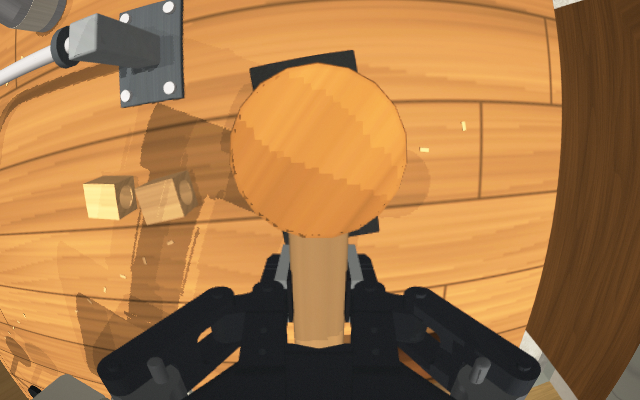

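>>> send_rows(targets=[[[0,3,0],0,1],[[0,6,0],0,1],[[0,10,0],0,1],[[0,14,0],0,1],[[1,18,0],0,1]])

```text
t: 7.37
tcp_pos: [0.4541, -0.2306, 0.262]
tool_rot: [0.999, -0.044, -0.003, -0.001]
ft_force: [1.5, 0.4, -2.5]
finger_gap: 0.0227
```

>>> send_rows(targets=[[[0,4,0],0,1],[[1,8,0],0,1],[[1,12,0],0,1],[[2,16,0],0,1],[[2,20,0],0,1]])

```text
t: 7.78
tcp_pos: [0.4759, -0.0305, 0.2619]
tool_rot: [0.999, -0.043, -0.002, 0.0]
ft_force: [1.5, -0.6, -2.9]
finger_gap: 0.0229
```

>>> send_rows(targets=[[[0,4,0],0,1],[[1,8,0],0,1],[[2,12,0],0,1],[[3,16,0],0,1],[[3,19,0],0,1]])

```text
t: 8.2
tcp_pos: [0.5061, 0.1602, 0.2612]
tool_rot: [0.999, -0.042, -0.003, 0.001]
ft_force: [1.4, -0.1, -2.5]
finger_gap: 0.0228
```

>>> send_rows(targets=[[[0.5,3,0],0,1],[[0.5,6,0],0,1],[[0.5,8.1,-2],0,1],[[0.5,8.1,-3],0,1],[[0.5,8.1,-3],0,1]])

```text
t: 8.62
tcp_pos: [0.5089, 0.2384, 0.2287]
tool_rot: [0.999, -0.042, -0.005, 0.003]
ft_force: [-1.0, -0.2, -3.8]
finger_gap: 0.0226
```

>>> send_rows(targets=[[[0,0,0],0,1],[[0,0,0],0,1],[[0,0,0],0,1],[[0,0,0],0,1],[[0,0,0],0,1]])

```text
t: 9.03
tcp_pos: [0.512, 0.2379, 0.2355]
tool_rot: [0.999, -0.043, 0.0, -0.0]
ft_force: [-0.8, -0.3, -3.0]
finger_gap: 0.0224
```

Run:
```python
from h import *
f=cam("wrist");cv2.imwrite("pics/e2.png",f["bgr"]);s=f["s"];print(s["t"],s["tcp_pos"],s["ft_force"],s["moment"])
g=cam("scene");cv2.imwrite("pics/e3.png",cv2.resize(g["bgr"][90:250,230:430],None,fx=4,fy=3.75,interpolation=cv2.INTER_CUBIC))
```

```text
9.0333 [0.51195673 0.2379495  0.2355362 ] [-0.80187749 -0.29640993 -2.95237386] [-0.0220638   0.16823991  0.05503564]
```

View pics/e2.png

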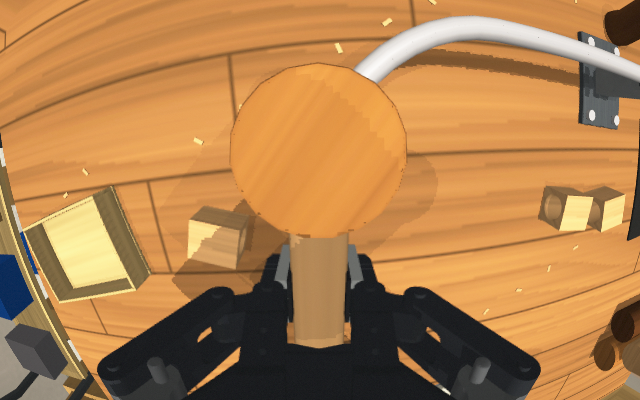

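View pics/e3.png

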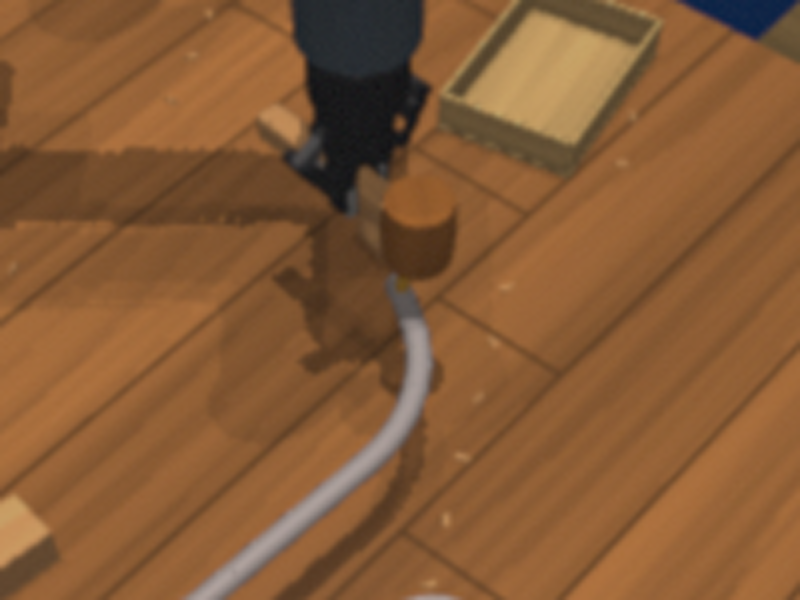

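>>> send_rows(targets=[[[0,0,-2],0,1],[[0,0,-3.2],0,1],[[0,0,-3.8],0,1],[[0,0,-4.2],0,1],[[0,0,-4.5],0,1]], grip_force=120)

```text
t: 9.55
tcp_pos: [0.5122, 0.2382, 0.1915]
tool_rot: [0.999, -0.043, 0.001, -0.0]
ft_force: [-3.3, -0.2, 8.3]
finger_gap: 0.0227
```

>>> send_rows(targets=[[[0,0,-0.2],0,1],[[0,0,-0.4],0,1],[[0,0,-0.6],0,1],[[0,0,-0.8],0,1],[[0,0,-0.8],0,1]])

```text
t: 9.97
tcp_pos: [0.5128, 0.2386, 0.184]
tool_rot: [0.999, -0.043, 0.002, -0.001]
ft_force: [-1.8, -0.1, 3.3]
finger_gap: 0.0227
```

>>> send_rows(targets=[[[0,0,-0.2],0,1],[[0,0,-0.3],0,1],[[0,0,-0.4],0,1],[[0,0,-0.4],0,1],[[0,0,-0.4],0,1]])

```text
t: 10.38
tcp_pos: [0.5132, 0.2389, 0.1804]
tool_rot: [0.999, -0.043, 0.002, -0.001]
ft_force: [-3.4, -1.1, 6.6]
finger_gap: 0.0223
```

Run:
```python
from h import *
g=cam("scene");cv2.imwrite("pics/e4.png",cv2.resize(g["bgr"][110:210,270:400],None,fx=6,fy=6,interpolation=cv2.INTER_CUBIC))
s=bot.state();print(s["ft_force"],s["moment"])
```

```text
[-2.32686165  0.43747397  7.1915416 ] [-0.15617846  0.60929431  0.00762772]
```

View pics/e4.png

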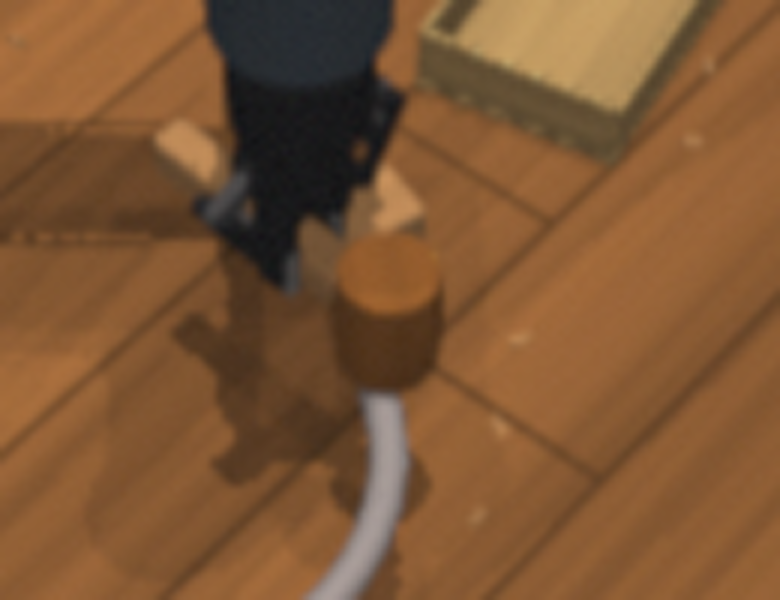

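>>> send_rows(targets=[[[0,0,-0.1],0,1],[[0,0,-0.2],0,1],[[0,0,-0.3],0,1],[[0,0,-0.3],0,1],[[0,0,-0.3],0,1]])

```text
t: 10.85
tcp_pos: [0.5131, 0.2389, 0.18]
tool_rot: [0.999, -0.042, 0.003, -0.001]
ft_force: [-10.6, -1.1, 19.4]
finger_gap: 0.0224
```

>>> send_rows(targets=[[[0,0,-0.1],0,1],[[0,0,-0.2],0,1],[[0,0,-0.3],0,1],[[0,0,-0.3],0,1],[[0,0,-0.3],0,1]])

```text
t: 11.27
tcp_pos: [0.513, 0.2389, 0.1796]
tool_rot: [0.999, -0.042, 0.004, -0.002]
ft_force: [-17.5, -2.3, 32.9]
finger_gap: 0.0224
```

>>> send_rows(targets=[[[0,0,2],0,1],[[0,0,5],0,1],[[0,0,8],0,1],[[-2,-3,9],0,1],[[-4,-6,9.4],0,1]])

```text
t: 11.68
tcp_pos: [0.473, 0.1792, 0.268]
tool_rot: [0.999, -0.042, 0.002, -0.001]
ft_force: [-0.5, -1.1, -3.3]
finger_gap: 0.0225
```

>>> send_rows(targets=[[[-2,-3,0],0,1],[[-4,-6,0],0,1],[[-4,-8,0],0,1],[[-4,-8,0],0,1],[[-4,-8,0],0,1]])

```text
t: 12.1
tcp_pos: [0.4317, 0.0977, 0.2664]
tool_rot: [0.999, -0.044, 0.001, -0.001]
ft_force: [-0.2, 1.6, -3.5]
finger_gap: 0.0228
```

Run:
```python
from h import *
f=cam("wrist");cv2.imwrite("pics/f1.png",f["bgr"]);s=f["s"];print(s["t"],s["tcp_pos"],s["ft_force"])
print(proj(f,[.5603,.2339,.156]),proj(f,[.5603,.2339,.140]))
for n,(x,y) in {"top":(260,190),"scene":(300,140)}.items():
    g=cam(n);cv2.imwrite(f"pics/f_{n}.png",cv2.resize(g["bgr"][y:y+50,x:x+60],None,fx=8,fy=8,interpolation=cv2.INTER_CUBIC))
    print(n,proj(g,[.5603,.2339,.156]),proj(g,[.5603,.2339,.140]))
```

```text
12.1 [0.43173606 0.09770044 0.26639254] [-0.17395724  1.62717575 -3.46518103]
(np.float64(138.03167776864407), np.float64(69.92774578882842)) (np.float64(147.6508660295568), np.float64(71.26533175917461))
top (np.float64(277.8707719873854), np.float64(208.2685465800395)) (np.float64(278.50675489909923), np.float64(209.04166878178432))
scene (np.float64(329.94645802324226), np.float64(163.2570066909891)) (np.float64(329.8544539402883), np.float64(166.35637918272286))
```

View pics/f1.png

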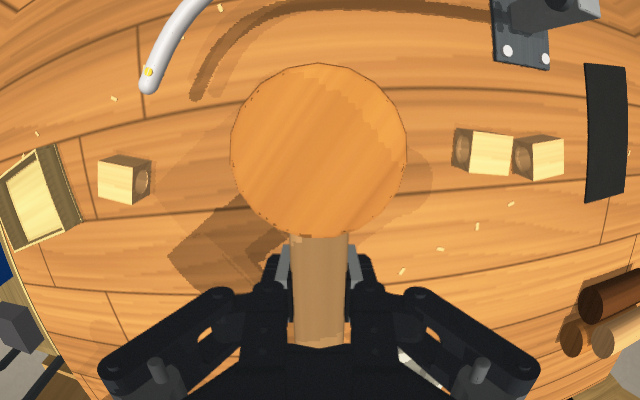

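View pics/f_scene.png

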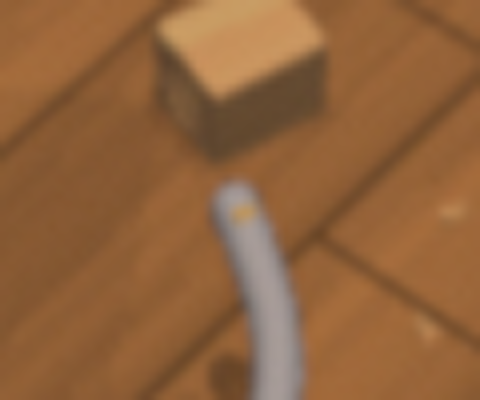

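>>> send_rows(targets=[[[0,-3,0],0,1],[[0,-7,0],0,1],[[0,-11,0],0,1],[[0,-15,0],0,1],[[0,-19,0],0,1]])

```text
t: 12.67
tcp_pos: [0.432, -0.0926, 0.2657]
tool_rot: [0.999, -0.042, -0.0, 0.0]
ft_force: [1.9, 0.0, -3.1]
finger_gap: 0.0223
```

>>> send_rows(targets=[[[0,-4,0],0,1],[[0,-8,0],0,1],[[0.5,-12,0],0,1],[[1,-16,0],0,1],[[1,-20,0],0,1]])

```text
t: 13.08
tcp_pos: [0.4428, -0.2934, 0.2651]
tool_rot: [0.999, -0.042, -0.0, -0.0]
ft_force: [1.8, 0.8, -2.8]
finger_gap: 0.0223
```

>>> send_rows(targets=[[[0,-4,0],0,1],[[0.3,-8,-2],0,1],[[0.5,-11.5,-6],0,1],[[0.5,-12,-9],0,1],[[0.5,-12,-12],0,1]])

```text
t: 13.5
tcp_pos: [0.4466, -0.4139, 0.1418]
tool_rot: [0.999, -0.044, -0.001, -0.0]
ft_force: [0.3, 0.6, -3.5]
finger_gap: 0.0223
```

>>> send_rows(targets=[[[0,0,0],0,1],[[0,0,0],0,1],[[0,0,0],0,1],[[0,0,0],0,1],[[0,0,0],0,1]])

```text
t: 13.92
tcp_pos: [0.4483, -0.4119, 0.1488]
tool_rot: [0.999, -0.042, 0.002, 0.001]
ft_force: [-0.1, -0.9, -3.8]
finger_gap: 0.0225
```

Lower about 10.2 cm to put it down.

>>> send_rows(targets=[[[0,0,-2],0,1],[[0,0,-4],0,1],[[0,0,-6],0,1],[[0,0,-7.5],0,1],[[0,0,-8.5],0,1]])

```text
t: 14.33
tcp_pos: [0.447, -0.4113, 0.0608]
tool_rot: [0.999, -0.043, 0.0, 0.0]
ft_force: [0.3, 0.5, -2.8]
finger_gap: 0.0225
```

>>> send_rows(targets=[[[0,0,-0.5],0,1],[[0,0,-1],0,1],[[0,0,-1.5],0,1],[[0,0,-1.7],0,1],[[0,0,-1.7],0,1]])

```text
t: 14.75
tcp_pos: [0.4475, -0.4121, 0.0458]
tool_rot: [0.999, -0.043, 0.001, 0.001]
ft_force: [-0.7, 1.4, 3.0]
finger_gap: 0.0225
```

Contact on the mat (+3 N); open and lift.

>>> send_rows(targets=[[[0,0,0],0,0.5],[[0,0,0],0,0],[[0,0,0],0,-1],[[0,0,0],0,-1],[[0,0,0],0,-1]], grip_force=40)

```text
t: 15.17
tcp_pos: [0.447, -0.4118, 0.0439]
tool_rot: [0.999, -0.043, 0.0, 0.0]
ft_force: [0.1, -0.5, -0.7]
finger_gap: 0.0697
```

>>> send_rows(targets=[[[0,0,0],0,-1],[[0,0,1],0,-1],[[0,0,4],0,-1],[[0,0,8],0,-1],[[0,0,12],0,-1]])

```text
t: 15.58
tcp_pos: [0.446, -0.4114, 0.1653]
tool_rot: [0.999, -0.043, -0.001, -0.0]
ft_force: [0.5, -1.2, 0.5]
finger_gap: 0.0854
```

>>> send_rows(targets=[[[0,0,4],0,-1],[[0,2,6],-7,-1],[[0,4,8],-14,-1],[[0,7,8],-21,-1],[[0,10,8],-28,-1]])

```text
t: 16.0
tcp_pos: [0.4471, -0.3112, 0.2461]
tool_rot: [0.958, -0.287, 0.002, 0.0]
ft_force: [0.8, 0.8, -0.5]
finger_gap: 0.0854
```

>>> send_rows(targets=[[[-1,2,0],-7,-1],[[-2,4,0],-14,-1],[[-3,6,0],-21,-1],[[-4,8,0],-28,-1],[[-5,10,0],-35,-1]])

```text
t: 16.42
tcp_pos: [0.396, -0.2108, 0.2446]
tool_rot: [0.828, -0.561, 0.001, -0.0]
ft_force: [0.2, -0.0, -0.5]
finger_gap: 0.0853
```

>>> send_rows(targets=[[[0,0,0],-7,-1],[[0,0,0],-14,-1],[[0,0,0],-15,-1],[[0,0,0],-15,-1],[[0,0,0],-15,-1]])

```text
t: 16.83
tcp_pos: [0.3967, -0.2118, 0.2442]
tool_rot: [0.75, -0.661, 0.0, -0.0]
ft_force: [-0.6, -1.0, -0.4]
finger_gap: 0.0854
```

Run:
```python
from h import *
f=cam("wrist");cv2.imwrite("pics/g1.png",f["bgr"]);s=f["s"];print(s["t"],s["q"],s["tcp_pos"],np.degrees(2*np.arctan2(s["tool_rot"][1],s["tool_rot"][0])))
g=cam("top");blanks(g,v=True);cv2.imwrite("pics/g2.png",g["bgr"])
```

```text
16.8333 [-1.39809011e-01  5.94937666e-02 -1.58613823e-01  5.28199046e-05
 -1.35233949e+00  2.66355137e-01] [ 0.39674411 -0.21177159  0.24416066] -82.74878573565347
[ 0.0671 -0.5763] size [0.218 0.053] ang 89.9 px [551. 370.]
[0.4516 0.3632] size [0.06  0.051] ang 72.5 px [241. 248.]
[0.4389 0.5996] size [0.138 0.185] ang 10.9 px [170. 255.]
[0.294  0.8661] size [0.009 0.55 ] ang 89.9 px [ 78. 307.]
[0.3145 1.0377] size [0.012 0.583] ang 89.9 px [ 24. 303.]
```

View pics/g1.png

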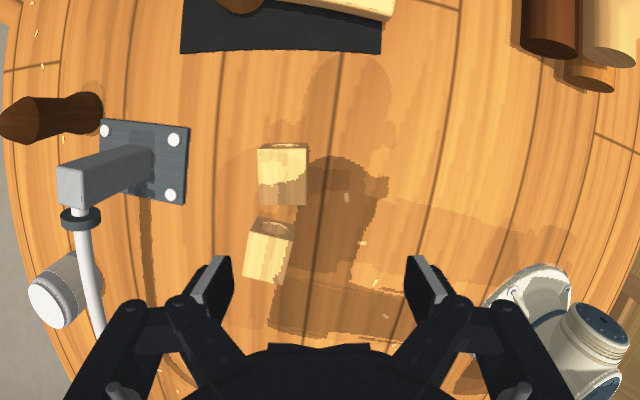

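View pics/g2.png

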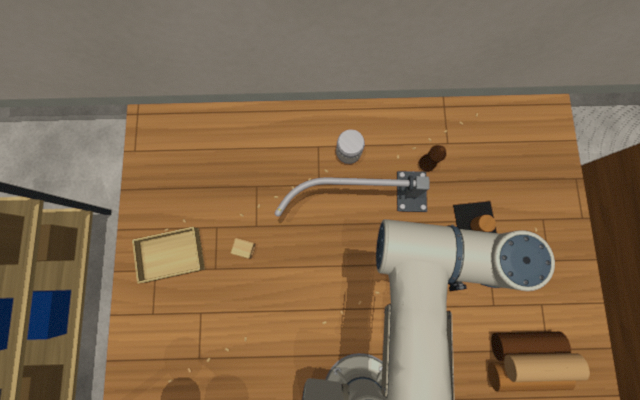

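```bash
cat >> h.py <<'E'
def wblank(f,px,z=.05):
    "blank near pixel in wrist image; top-face mask"
    hsv=cv2.cvtColor(f["bgr"],cv2.COLOR_BGR2HSV)
    m=cv2.inRange(hsv,(15,30,90),(27,140,255))
    cs,_=cv2.findContours(m,cv2.RETR_EXTERNAL,cv2.CHAIN_APPROX_NONE)
    for c in cs:
        if cv2.contourArea(c)>400 and cv2.pointPolygonTest(c,px,True)>-5:
            w=np.array([onz(f,p[0],z)[:2] for p in c],np.float32); r=cv2.minAreaRect(w)
            print(np.round(r[0],4),np.round(r[1],4),round(r[2],1),cv2.boundingRect(c))
E
python3 - <<'E'
from h import *
f=cam("wrist")
for p in [(258,148),(307,146),(306,204),(262,205)]: print(onz(f,p,.05)[:2])
wblank(f,(280,175));wblank(f,(265,255))
print(proj(f,[.4346,-.2136,.05]),proj(f,[.4449,-.1152,.05]))
E
```

```text
[ 0.4621602  -0.23867786]
[ 0.41241718 -0.24631394]
[ 0.40635115 -0.18495465]
[ 0.45318139 -0.17790208]
[ 0.4348 -0.2141] [0.052  0.0653] 6.7 (257, 143, 51, 62)
[ 0.4438 -0.1228] [0.0809 0.0508] 83.2 (242, 216, 54, 69)
(np.float64(282.08342975044206), np.float64(174.67060198882533)) (np.float64(265.9739571669233), np.float64(257.3403409329818))
```

>>> send_rows(targets=[[[2,0,-3],0,-1],[[3.8,-0.2,-6],-0.6,-1],[[3.8,-0.2,-10],-0.6,-1],[[3.8,-0.2,-13],-0.6,-1],[[3.8,-0.2,-13],-0.6,-1]])

```text
t: 17.4
tcp_pos: [0.4306, -0.2125, 0.1077]
tool_rot: [0.746, -0.666, -0.006, 0.003]
ft_force: [-1.4, -0.6, -0.9]
finger_gap: 0.0855
```

>>> send_rows(targets=[[[0,0,0],0,-1],[[0,0,0],0,-1],[[0,0,0],0,-1],[[0,0,0],0,-1],[[0,0,0],0,-1]])

```text
t: 17.82
tcp_pos: [0.4356, -0.2138, 0.1154]
tool_rot: [0.746, -0.666, 0.001, -0.001]
ft_force: [-0.2, 0.2, 1.0]
finger_gap: 0.0856
```

Run:
```python
from h import *
f=cam("wrist");cv2.imwrite("pics/g3.png",f["bgr"]);s=f["s"];print(s["t"],s["tcp_pos"])
```

```text
17.8167 [ 0.43556999 -0.21383478  0.11544054]
```

View pics/g3.png

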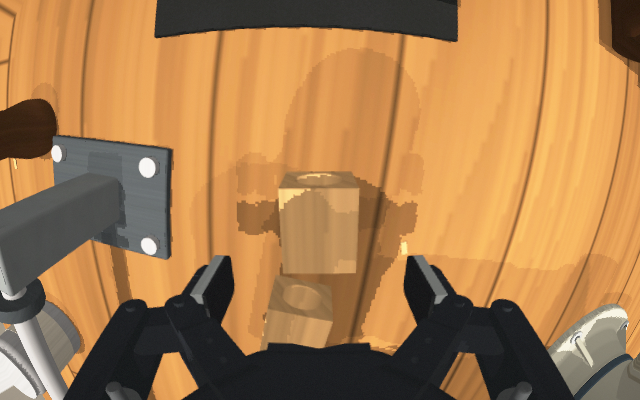

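>>> send_rows(targets=[[[0,0,-2],0,-1],[[0,0,-4],0,-1],[[0,0,-6],0,-1],[[0,0,-7.5],0,-1],[[0,0,-8.1],0,-1]])

```text
t: 18.28
tcp_pos: [0.4336, -0.2133, 0.0313]
tool_rot: [0.746, -0.666, -0.001, 0.001]
ft_force: [0.6, -1.1, 0.4]
finger_gap: 0.0853
```

>>> send_rows(targets=[[[0,0,0],0,-1],[[0,0,0],0,0],[[0,0,0],0,1],[[0,0,0],0,1],[[0,0,0],0,1]], grip_force=35)

```text
t: 18.7
tcp_pos: [0.4358, -0.2139, 0.0341]
tool_rot: [0.746, -0.666, 0.001, -0.001]
ft_force: [-0.8, 1.0, 4.9]
finger_gap: 0.0497
```

>>> send_rows(targets=[[[0,0,0],0,1],[[0,0,0.3],0,1],[[0,0,1],0,1],[[0,0,2],0,1],[[0,0,4],0,1]])

```text
t: 19.12
tcp_pos: [0.433, -0.2131, 0.0718]
tool_rot: [0.746, -0.666, -0.002, 0.001]
ft_force: [-0.6, -0.4, -1.9]
finger_gap: 0.0497
```

```bash
cat > path.py <<'E'
import numpy as np
O=np.array([.635,-.1626]);TH=np.radians(86.95)
Rm=np.array([[np.cos(TH),-np.sin(TH)],[np.sin(TH),np.cos(TH)]])
def at(s,inset=.0015):
    "s = distance from stop along rail (m) -> world xy of blank centre, axis yaw deg"
    L=.15*np.radians(60)
    if s<.25: p,a=np.array([s,0.]),0.
    elif s<.25+L:
        a=(s-.25)/.15; r=.15-inset; p=np.array([.25+r*np.sin(a),.15-r*np.cos(a)])
    else:
        a=np.radians(60);d=s-.25-L;p=np.array([.25+.15*np.sin(a),.15*(1-np.cos(a))])+d*np.array([np.cos(a),np.sin(a)])
    return O+Rm@p, np.degrees(a+TH)
MOUTH=.25+.15*np.radians(60)+.045
E
python3 - <<'E'
from path import *
print("mouth",at(MOUTH),"pin",at(MOUTH-.021))
for s in [MOUTH+.08,MOUTH+.055,MOUTH+.03,MOUTH]+list(np.arange(.44,.23,-.03))+[.2,.168,.102,.036]:
    p,a=at(s);print(round(s,3),(p*100).round(2),round(a,1))
E
```

```text
mouth (array([0.54260116, 0.24529791]), np.float64(146.95)) pin (array([0.56020326, 0.23384512]), np.float64(146.95))
0.532 [47.55 28.89] 147.0
0.507 [49.65 27.53] 147.0
0.482 [51.75 26.17] 147.0
0.452 [54.26 24.53] 147.0
0.44 [55.27 23.87] 147.0
0.41 [57.79 22.23] 147.0
0.38 [60.05 20.29] 136.6
0.35 [61.99 18.05] 125.1
0.32 [63.45 15.47] 113.7
0.29 [64.36 12.65] 102.2
0.26 [64.7  9.7] 90.8
0.2 [64.56  3.71] 87.0
0.168 [64.39  0.52] 87.0
0.102 [64.04 -6.07] 87.0
0.036 [ 63.69 -12.67] 87.0
```

>>> send_rows(targets=[[[0,0,4],0,1],[[0,1,8],3,1],[[0,4,12.5],10,1],[[0,8,12.5],17,1],[[0,12,12.5],24,1]])

```text
t: 19.53
tcp_pos: [0.436, -0.0976, 0.2015]
tool_rot: [0.869, -0.495, 0.003, -0.002]
ft_force: [1.8, 0.3, -2.3]
finger_gap: 0.0502
```

>>> send_rows(targets=[[[0,4,0],6,1],[[0,8,0],12,1],[[0,12,0],18,1],[[0,16,0],24,1],[[0,20,0],26.3,1]])

```text
t: 19.95
tcp_pos: [0.4338, 0.1036, 0.1983]
tool_rot: [0.959, -0.283, 0.0, -0.0]
ft_force: [0.8, -0.1, 0.0]
finger_gap: 0.0499
```

>>> send_rows(targets=[[[0,4,0],0,1],[[0,8,0],0,1],[[1,12,0],0,1],[[2,15,0],0,1],[[3,18.3,0],0,1]])

```text
t: 20.37
tcp_pos: [0.4643, 0.2865, 0.1981]
tool_rot: [0.958, -0.285, -0.0, 0.0]
ft_force: [0.1, -1.3, -0.5]
finger_gap: 0.0497
```

>>> send_rows(targets=[[[1,0,-2],0,1],[[1,0,-4],0,1],[[1,0,-5],0,1],[[1,0,-5],0,1],[[1,0,-5],0,1]])

```text
t: 20.78
tcp_pos: [0.4746, 0.2843, 0.1481]
tool_rot: [0.958, -0.286, -0.0, 0.001]
ft_force: [-0.3, -0.5, -0.7]
finger_gap: 0.0499
```

```bash
cat >> h.py <<'E'
def st():
    s=bot.state();print(s["t"],"tcp",(s["tcp_pos"]*100).round(2),"toolx",np.degrees(2*np.arctan2(s["tool_rot"][1],s["tool_rot"][0])).round(1),"F",s["ft_force"].round(1),"gap",round(s["finger_gap"],4),"q6",s["q"][5].round(2));return s
E
python3 - <<'E'
from h import *
st();f=cam("wrist");cv2.imwrite("pics/h1.png",f["bgr"])
E
```

```text
20.7833 tcp [47.46 28.43 14.81] toolx -33.2 F [-0.3 -0.5 -0.7] gap 0.0499 q6 0.17
```

View pics/h1.png

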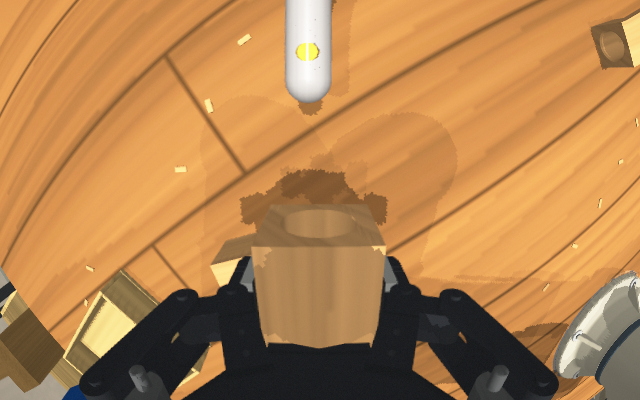

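>>> send_rows(targets=[[[0.1,0.5,-0.5],0,1],[[0.1,0.5,-0.9],0,1],[[0.1,0.5,-0.9],0,1],[[0.1,0.5,-0.9],0,1],[[0.1,0.5,-0.9],0,1]])

```text
t: 21.25
tcp_pos: [0.4758, 0.2898, 0.139]
tool_rot: [0.958, -0.286, 0.0, -0.0]
ft_force: [0.1, 0.0, -0.1]
finger_gap: 0.0496
```

Run:
```python
from h import *
st();f=cam("wrist");cv2.imwrite("pics/h2.png",f["bgr"])
from path import *
# expected rail mouth pixel columns
for s in (MOUTH,MOUTH-.021,MOUTH-.04): print(proj(f,[*at(s)[0],.14]))
```

```text
21.25 tcp [47.58 28.98 13.9 ] toolx -33.2 F [ 0.1  0.  -0.1] gap 0.0496 q6 0.16
(np.float64(320.868575400447), np.float64(96.67154175446998))
(np.float64(320.68463838577657), np.float64(41.93396972501458))
(np.float64(320.48168946129726), np.float64(-4.4385959786683316))
```

View pics/h2.png

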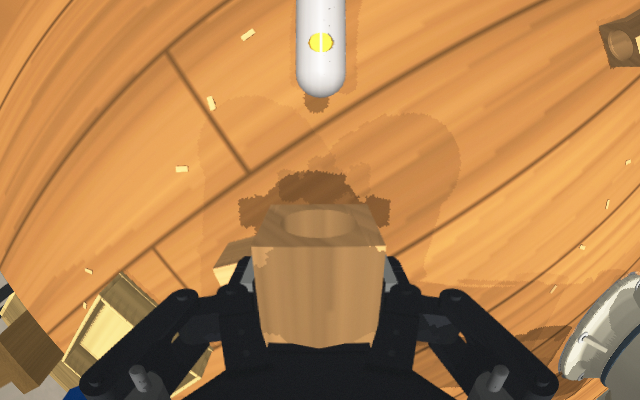

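>>> send_rows(targets=[[[1.17,-0.8,0],0,1],[[2.35,-1.6,0],0,1],[[3.6,-2.4,0],0,1],[[4.8,-3.2,0],0,1],[[6.0,-4.0,0],0,1]])

```text
t: 21.72
tcp_pos: [0.5364, 0.2494, 0.1389]
tool_rot: [0.958, -0.286, 0.0, -0.0]
ft_force: [-0.2, -0.0, -1.2]
finger_gap: 0.0495
```

Run:
```python
from h import *
st()
from path import *
print(at(.457))
```

```text
21.7167 tcp [53.64 24.94 13.89] toolx -33.2 F [-0.2 -0.  -1.2] gap 0.0495 q6 0.29
(array([0.53847693, 0.24798133]), np.float64(146.95))
```

```bash
cat >> path.py <<'E'
def groups(cx,cy,cyaw,s0,s1,ds=.015):
    n=int(np.ceil((s0-s1)/ds/5)*5); ss=np.linspace(s0,s1,n+1)[1:]
    b=np.array([cx,cy,cyaw])
    for i in range(0,n,5):
        r=[]
        for s in ss[i:i+5]:
            p,a=at(s); r.append([round(p[0]*100-b[0],2),round(p[1]*100-b[1],2),round(a-b[2],1)])
        print(ss[i+4].round(3),r); b=b+np.array(r[-1])
E
python3 -c "
from path import *
groups(53.6,24.97,146.8,.459,.036)"
```

```text
0.388 [[np.float64(1.26), np.float64(-0.83), np.float64(0.1)], [np.float64(2.44), np.float64(-1.6), np.float64(0.1)], [np.float64(3.63), np.float64(-2.37), np.float64(0.1)], [np.float64(4.72), np.float64(-3.27), np.float64(-1.6)], [np.float64(5.83), np.float64(-4.12), np.float64(-6.9)]]
0.318 [[np.float64(1.02), np.float64(-0.94), np.float64(-5.4)], [np.float64(1.95), np.float64(-1.99), np.float64(-10.8)], [np.float64(2.78), np.float64(-3.11), np.float64(-16.2)], [np.float64(3.5), np.float64(-4.3), np.float64(-21.6)], [np.float64(4.1), np.float64(-5.56), np.float64(-27.0)]]
0.248 [[np.float64(0.48), np.float64(-1.31), np.float64(-5.4)], [np.float64(0.84), np.float64(-2.66), np.float64(-10.7)], [np.float64(1.07), np.float64(-4.04), np.float64(-16.1)], [np.float64(1.17), np.float64(-5.43), np.float64(-21.5)], [np.float64(1.29), np.float64(-6.84), np.float64(-26.0)]]
0.177 [[np.float64(-0.08), np.float64(-1.4), np.float64(0.0)], [np.float64(-0.15), np.float64(-2.81), np.float64(0.0)], [np.float64(-0.23), np.float64(-4.22), np.float64(0.0)], [np.float64(-0.3), np.float64(-5.63), np.float64(0.0)], [np.float64(-0.38), np.float64(-7.04), np.float64(0.0)]]
0.106 [[np.float64(-0.07), np.float64(-1.4), np.float64(0.0)], [np.float64(-0.15), np.float64(-2.81), np.float64(0.0)], [np.float64(-0.22), np.float64(-4.22), np.float64(0.0)], [np.float64(-0.3), np.float64(-5.63), np.float64(0.0)], [np.float64(-0.37), np.float64(-7.04), np.float64(0.0)]]
0.036 [[np.float64(-0.08), np.float64(-1.4), np.float64(0.0)], [np.float64(-0.15), np.float64(-2.81), np.float64(0.0)], [np.float64(-0.23), np.float64(-4.22), np.float64(0.0)], [np.float64(-0.3), np.float64(-5.63), np.float64(0.0)], [np.float64(-0.38), np.float64(-7.04), np.float64(0.0)]]
```

>>> send_rows(targets=[[[1.25,-0.85,0],0,1],[[2.45,-1.6,0],0,1],[[3.6,-2.4,0],0,1],[[4.7,-3.25,0],-1.5,1],[[5.8,-4.1,0],-7,1]])

```text
t: 22.13
tcp_pos: [0.5947, 0.2081, 0.1387]
tool_rot: [0.939, -0.345, -0.0, 0.0]
ft_force: [-0.1, -0.9, -1.0]
finger_gap: 0.0499
```

>>> send_rows(targets=[[[1.0,-0.95,0],-5.5,1],[[1.95,-2.0,0],-11,1],[[2.8,-3.1,0],-16,1],[[3.5,-4.3,0],-21.5,1],[[4.1,-5.55,0],-27,1]])

```text
t: 22.55
tcp_pos: [0.6356, 0.1524, 0.1385]
tool_rot: [0.831, -0.556, -0.0, 0.0]
ft_force: [0.4, 0.5, -0.7]
finger_gap: 0.0499
```

Run:
```python
from h import *
st()
from path import *
print(at(.318))
```

```text
22.55 tcp [63.56 15.24 13.85] toolx -67.6 F [ 0.4  0.5 -0.7] gap 0.0499 q6 -0.08
(array([0.63528606, 0.15286939]), np.float64(112.92408671259732))
```

Right on the path with no contact force. Continue.

>>> send_rows(targets=[[[0.5,-1.3,0],-5.5,1],[[0.85,-2.65,0],-11,1],[[1.05,-4.0,0],-16,1],[[1.15,-5.4,0],-21.5,1],[[1.25,-6.8,0],-26,1]])

```text
t: 22.97
tcp_pos: [0.6477, 0.0842, 0.1385]
tool_rot: [-0.685, 0.729, 0.0, -0.0]
ft_force: [0.1, 0.5, -1.2]
finger_gap: 0.0497
```

>>> send_rows(targets=[[[-0.1,-1.4,0],0,1],[[-0.15,-2.8,0],0,1],[[-0.25,-4.2,0],0,1],[[-0.3,-5.6,0],0,1],[[-0.4,-7.0,0],0,1]])

```text
t: 23.38
tcp_pos: [0.6431, 0.014, 0.1388]
tool_rot: [-0.687, 0.726, -0.0, 0.0]
ft_force: [0.3, 0.1, -0.8]
finger_gap: 0.0502
```

>>> send_rows(targets=[[[-0.1,-1.4,0],0,1],[[-0.15,-2.8,0],0,1],[[-0.25,-4.2,0],0,1],[[-0.3,-5.6,0],0,1],[[-0.4,-7.0,0],0,1]])

```text
t: 23.8
tcp_pos: [0.6391, -0.0561, 0.1387]
tool_rot: [-0.687, 0.727, -0.0, 0.0]
ft_force: [-0.5, -0.1, -0.9]
finger_gap: 0.0492
```

Run:
```python
from h import *
st()
f=cam("wrist");cv2.imwrite("pics/i1.png",f["bgr"])
from path import *
print(at(.106))
```

```text
23.8 tcp [63.91 -5.61 13.87] toolx 266.8 F [-0.5 -0.1 -0.9] gap 0.0492 q6 -0.21
(array([ 0.64063998, -0.05675015]), np.float64(86.95))
```

View pics/i1.png

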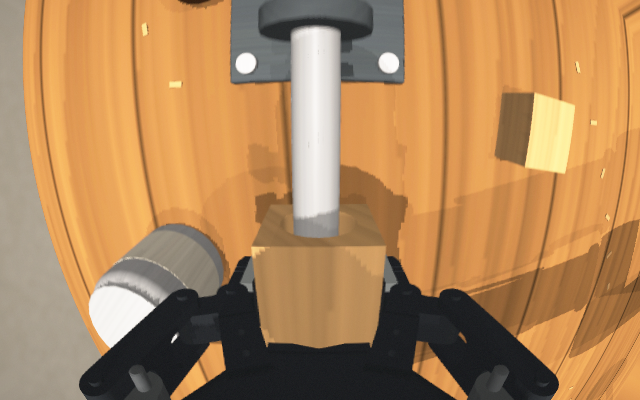

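>>> send_rows(targets=[[[0.1,-1.4,0],0,1],[[0,-2.8,0],0,1],[[-0.1,-4.2,0],0,1],[[-0.2,-5.6,0],0,1],[[-0.25,-7.0,0],0,1]])

```text
t: 24.27
tcp_pos: [0.6365, -0.1263, 0.1387]
tool_rot: [-0.687, 0.727, 0.0, -0.0]
ft_force: [-0.4, 0.2, -0.9]
finger_gap: 0.0496
```

>>> send_rows(targets=[[[0,0,-0.3],0,1],[[0,0,-0.6],0,1],[[0,0,-0.6],0,1],[[0,0,-0.6],0,0.3],[[0,0,-0.6],0,0]])

```text
t: 24.68
tcp_pos: [0.6367, -0.1241, 0.1326]
tool_rot: [-0.687, 0.726, 0.0, -0.0]
ft_force: [-0.7, 0.5, -1.0]
finger_gap: 0.0494
```

>>> send_rows(targets=[[[0,0,0],0,-1],[[0,0,0],0,-1],[[0,0,0],0,-1],[[0,0,1],0,-1],[[0,0,4],0,-1]])

```text
t: 25.1
tcp_pos: [0.6343, -0.124, 0.1689]
tool_rot: [-0.687, 0.727, 0.004, -0.003]
ft_force: [-0.3, 0.2, -0.5]
finger_gap: 0.0851
```

>>> send_rows(targets=[[[0,0,4],0,-1],[[0,0,8],0,-1],[[0,3,11],0,-1],[[0,6,11],0,-1],[[0,6,11],0,-1]])

```text
t: 25.52
tcp_pos: [0.6378, -0.0606, 0.2867]
tool_rot: [-0.688, 0.726, -0.002, 0.003]
ft_force: [0.2, -0.5, -1.3]
finger_gap: 0.0855
```

Run:
```python
from h import *
st()
f=cam("wrist");cv2.imwrite("pics/i2.png",f["bgr"])
```

```text
25.5167 tcp [63.78 -6.06 28.67] toolx 267.0 F [ 0.2 -0.5 -1.3] gap 0.0855 q6 -0.2
```

View pics/i2.png

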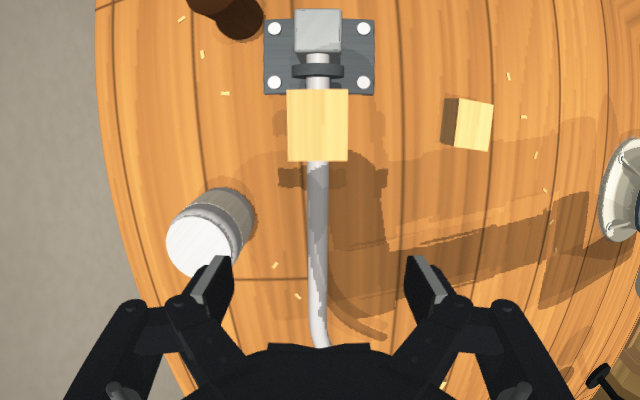

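>>> send_rows(targets=[[[-4,-1,0],-1,-1],[[-8,-2,0],-2,-1],[[-12,-3,0],-3,-1],[[-16,-3,-2],-4,-1],[[-19.3,-3,-4],-4,-1]])

```text
t: 25.98
tcp_pos: [0.4423, -0.0958, 0.2437]
tool_rot: [-0.66, 0.751, -0.001, 0.001]
ft_force: [-0.2, 0.0, 0.3]
finger_gap: 0.0855
```

>>> send_rows(targets=[[[0,0,0],0,-1],[[0,0,0],0,-1],[[0,0,0],0,-1],[[0,0,0],0,-1],[[0,0,0],0,-1]])

```text
t: 26.4
tcp_pos: [0.4456, -0.0947, 0.2438]
tool_rot: [-0.661, 0.75, -0.001, 0.001]
ft_force: [-0.4, 0.7, 0.8]
finger_gap: 0.0853
```

Run:
```python
from h import *
st()
f=cam("wrist");cv2.imwrite("pics/j1.png",f["bgr"]);print(proj(f,[.4449,-.1152,.05]))
hsv=cv2.cvtColor(f["bgr"],cv2.COLOR_BGR2HSV)
wblank(f,proj(f,[.4449,-.1152,.05]))
```

```text
26.4 tcp [44.56 -9.47 24.38] toolx 262.8 F [-0.4  0.7  0.8] gap 0.0853 q6 -0.26
(np.float64(316.5901602383674), np.float64(161.26691880274652))
[ 0.4448 -0.1144] [0.0638 0.0507] 82.7 (292, 131, 51, 62)
```

View pics/j1.png

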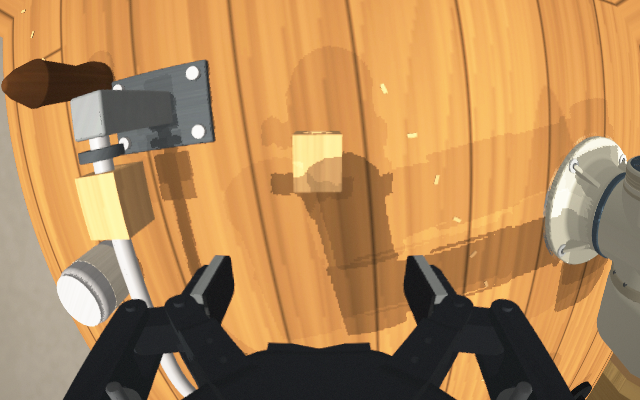

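>>> send_rows(targets=[[[0,-1,-3],0,-1],[[0,-2,-6],0,-1],[[-0.1,-2.1,-10],0,-1],[[-0.1,-2.1,-12.9],0,-1],[[-0.1,-2.1,-12.9],0,-1]])

```text
t: 26.87
tcp_pos: [0.4395, -0.1155, 0.1085]
tool_rot: [-0.661, 0.751, 0.004, -0.004]
ft_force: [-0.6, -0.4, -0.6]
finger_gap: 0.0854
```

>>> send_rows(targets=[[[0,0,0],0,-1],[[0,0,0],0,-1],[[0,0,0],0,-1],[[0,0,0],0,-1],[[0,0,0],0,-1]])

```text
t: 27.28
tcp_pos: [0.4437, -0.1156, 0.1152]
tool_rot: [-0.661, 0.75, -0.001, 0.001]
ft_force: [-0.3, -0.1, 0.1]
finger_gap: 0.0857
```

>>> send_rows(targets=[[[0,0,-2],0,-1],[[0,0,-4],0,-1],[[0,0,-6],0,-1],[[0,0,-7.5],0,-1],[[0,0,-8.1],0,-1]])

```text
t: 27.7
tcp_pos: [0.4419, -0.1156, 0.0314]
tool_rot: [-0.661, 0.75, 0.001, -0.001]
ft_force: [0.5, 0.3, 0.7]
finger_gap: 0.0853
```

>>> send_rows(targets=[[[0,0,0],0,-1],[[0,0,0],0,0],[[0,0,0],0,1],[[0,0,0],0,1],[[0,0,0],0,1]], grip_force=35)

```text
t: 28.12
tcp_pos: [0.4438, -0.1157, 0.034]
tool_rot: [-0.661, 0.75, -0.001, 0.001]
ft_force: [-0.5, 0.4, 5.3]
finger_gap: 0.0494
```

>>> send_rows(targets=[[[0,0,0],0,1],[[0,0,0.3],0,1],[[0,0,1],0,1],[[0,0,2],0,1],[[0,0,4],0,1]])

```text
t: 28.53
tcp_pos: [0.4409, -0.1156, 0.0718]
tool_rot: [-0.661, 0.75, 0.002, -0.002]
ft_force: [1.1, 0.2, -1.0]
finger_gap: 0.0495
```

>>> send_rows(targets=[[[0,0,4],0,1],[[0,0,8],6,1],[[0,3,12.5],12,1],[[0,6,12.5],18,1],[[0,9,12.5],24,1]])

```text
t: 28.95
tcp_pos: [0.4442, -0.0244, 0.2021]
tool_rot: [0.804, -0.595, 0.003, -0.003]
ft_force: [0.6, 1.0, -1.9]
finger_gap: 0.0496
```

>>> send_rows(targets=[[[0,4,0],6,1],[[0,8,0],12,1],[[0,12,0],18,1],[[0,15,0],24,1],[[0,18,0],30,1]])

```text
t: 29.37
tcp_pos: [0.4419, 0.1561, 0.1982]
tool_rot: [0.931, -0.365, -0.0, -0.0]
ft_force: [0.2, -1.0, -0.3]
finger_gap: 0.0491
```

>>> send_rows(targets=[[[0,3,0],6,1],[[0,6,0],10.1,1],[[1,9,0],10.1,1],[[2,12,0],10.1,1],[[3.2,13.4,-2],10.1,1]])

```text
t: 29.78
tcp_pos: [0.4764, 0.2925, 0.1815]
tool_rot: [0.959, -0.284, 0.002, -0.003]
ft_force: [0.4, 0.5, 0.4]
finger_gap: 0.0499
```

>>> send_rows(targets=[[[0,0,-2],0,1],[[0,0,-4],0,1],[[0,0,-4],0,1],[[0,0,-4],0,1],[[0,0,-4],0,1]])

```text
t: 30.2
tcp_pos: [0.4753, 0.2884, 0.1393]
tool_rot: [0.959, -0.285, 0.001, -0.001]
ft_force: [0.4, 0.1, -0.2]
finger_gap: 0.0495
```

Run:
```python
from h import *
st();f=cam("wrist");cv2.imwrite("pics/k1.png",f["bgr"])
```

```text
30.2 tcp [47.53 28.84 13.93] toolx -33.1 F [ 0.4  0.1 -0.2] gap 0.0495 q6 0.17
```

View pics/k1.png

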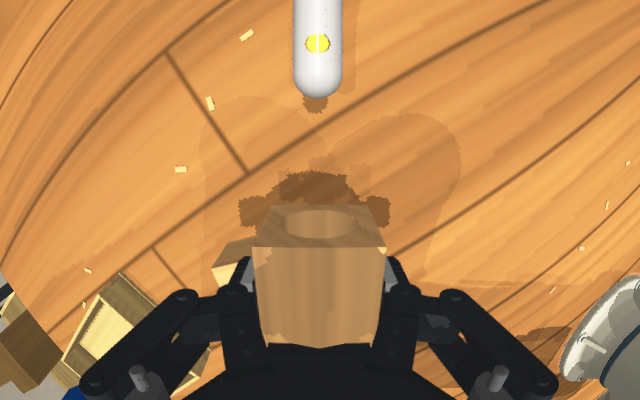

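>>> send_rows(targets=[[[1.2,-0.8,0],0,1],[[2.4,-1.55,0],0,1],[[3.6,-2.35,0],0,1],[[4.85,-3.15,0],0,1],[[6.05,-3.9,0],0,1]])

```text
t: 30.67
tcp_pos: [0.5365, 0.2491, 0.1396]
tool_rot: [0.959, -0.285, 0.001, -0.001]
ft_force: [0.4, 0.6, -0.1]
finger_gap: 0.0495
```

>>> send_rows(targets=[[[1.25,-0.85,0],0,1],[[2.45,-1.6,0],0,1],[[3.6,-2.4,0],0,1],[[4.7,-3.25,0],-1.5,1],[[5.8,-4.1,0],-7,1]])

```text
t: 31.08
tcp_pos: [0.5943, 0.2075, 0.138]
tool_rot: [0.939, -0.344, 0.0, -0.0]
ft_force: [0.6, -0.7, -1.0]
finger_gap: 0.0495
```

>>> send_rows(targets=[[[1.0,-0.95,0],-5.5,1],[[1.95,-2.0,0],-11,1],[[2.8,-3.1,0],-16,1],[[3.5,-4.3,0],-21.5,1],[[4.1,-5.55,0],-27,1]])

```text
t: 31.5
tcp_pos: [0.6351, 0.1519, 0.1377]
tool_rot: [0.832, -0.555, 0.0, 0.0]
ft_force: [0.1, -0.7, 0.1]
finger_gap: 0.0495
```

>>> send_rows(targets=[[[0.5,-1.3,0],-5.5,1],[[0.85,-2.65,0],-11,1],[[1.05,-4.0,0],-16,1],[[1.2,-5.4,0],-21.5,1],[[1.3,-6.8,0],-26,1]])

```text
t: 31.92
tcp_pos: [0.6478, 0.0836, 0.1378]
tool_rot: [-0.685, 0.728, -0.0, 0.0]
ft_force: [-0.1, 0.5, -1.0]
finger_gap: 0.0493
```

>>> send_rows(targets=[[[-0.1,-1.4,0],0,1],[[-0.15,-2.8,0],0,1],[[-0.25,-4.2,0],0,1],[[-0.3,-5.6,0],0,1],[[-0.4,-7.0,0],0,1]])

```text
t: 32.33
tcp_pos: [0.6431, 0.0135, 0.1378]
tool_rot: [-0.688, 0.726, -0.0, 0.0]
ft_force: [0.4, -0.5, -0.7]
finger_gap: 0.0495
```

Run:
```python
from h import *
st();f=cam("wrist");cv2.imwrite("pics/k2.png",f["bgr"])
from path import *
print(at(.177),at(.106))
```

```text
32.3333 tcp [64.31  1.35 13.78] toolx 266.9 F [ 0.4 -0.5 -0.7] gap 0.0495 q6 -0.32
(array([0.64441771, 0.01414928]), np.float64(86.95)) (array([ 0.64063998, -0.05675015]), np.float64(86.95))
```

View pics/k2.png

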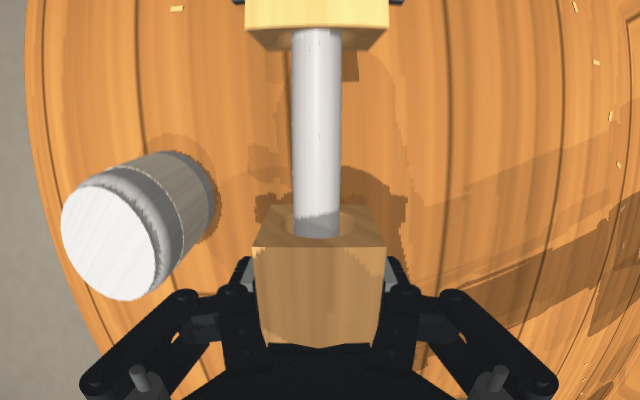

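Threaded; slide on to about 106 mm from the stop and release.

>>> send_rows(targets=[[[0,-1.4,0],0,1],[[-0.1,-2.8,0],0,1],[[-0.15,-4.2,0],0,1],[[-0.25,-5.6,0],0,1],[[-0.3,-6.7,0],0,1]])

```text
t: 32.8
tcp_pos: [0.64, -0.0541, 0.1377]
tool_rot: [-0.687, 0.726, -0.0, -0.0]
ft_force: [0.0, -0.3, -1.5]
finger_gap: 0.0496
```

>>> send_rows(targets=[[[0,0,-0.3],0,1],[[0,0,-0.6],0,1],[[0,0,-0.6],0,1],[[0,0,-0.6],0,0.3],[[0,0,-0.6],0,0]])

```text
t: 33.22
tcp_pos: [0.6405, -0.052, 0.132]
tool_rot: [-0.688, 0.726, -0.0, 0.0]
ft_force: [-0.0, -1.7, 2.9]
finger_gap: 0.0499
```

>>> send_rows(targets=[[[0,0,0],0,-1],[[0,0,0],0,-1],[[0,0,0],0,-1],[[0,0,1],0,-1],[[0,0,4],0,-1]])

```text
t: 33.63
tcp_pos: [0.6376, -0.0517, 0.1676]
tool_rot: [-0.687, 0.726, 0.004, -0.003]
ft_force: [0.9, 0.3, -0.8]
finger_gap: 0.0853
```

>>> send_rows(targets=[[[0,0,4],0,-1],[[0,0,8],0,-1],[[-2,3,11],0,-1],[[-5,6,11],0,-1],[[-8,9,11],0,-1]])

```text
t: 34.05
tcp_pos: [0.5645, 0.0346, 0.2844]
tool_rot: [-0.687, 0.727, -0.001, 0.002]
ft_force: [0.3, 1.1, 0.1]
finger_gap: 0.0853
```

Run:
```python
from h import *
st()
f=cam("wrist");cv2.imwrite("pics/k3.png",f["bgr"]);g=cam("top");cv2.imwrite("pics/k4.png",g["bgr"]);blanks(g,v=True)
```

```text
34.05 tcp [56.45  3.46 28.44] toolx 266.8 F [0.3 1.1 0.1] gap 0.0853 q6 -0.39
[ 0.0668 -0.5761] size [0.217 0.051] ang 90.0 px [552. 370.]
[0.4519 0.3629] size [0.061 0.05 ] ang 74.8 px [242. 248.]
[ 0.4139 -0.4114] size [0.02  0.138] ang 85.3 px [485. 254.]
[0.4329 0.5922] size [0.123 0.172] ang 10.9 px [170. 256.]
[0.2924 0.8663] size [0.009 0.547] ang 89.9 px [ 78. 308.]
[0.3145 1.0378] size [0.011 0.583] ang 89.9 px [ 24. 302.]
[ 0.659  -0.1445] size [0.06  0.054] ang 86.1 px [396. 181.]
```

View pics/k3.png

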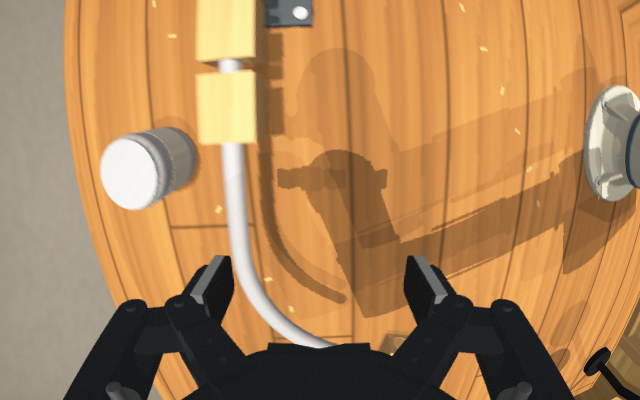

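View pics/k4.png

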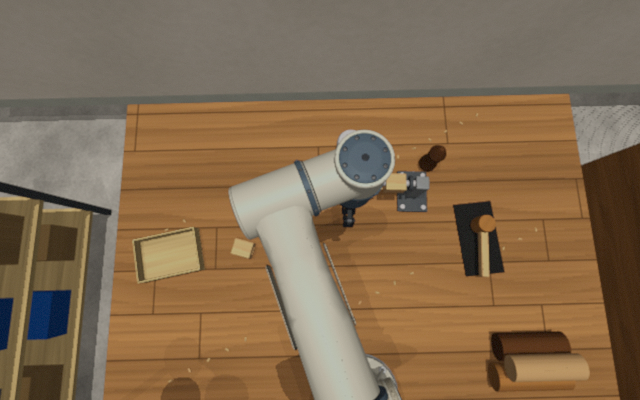

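>>> send_rows(targets=[[[-2,3.5,0],-3,-1],[[-4,7,0],-6,-1],[[-6,10.5,0],-9,-1],[[-8,14,0],-12,-1],[[-9,18,0],-13.8,-1]])

```text
t: 34.57
tcp_pos: [0.4724, 0.2147, 0.2833]
tool_rot: [-0.594, 0.804, 0.0, 0.001]
ft_force: [2.2, -0.5, 0.4]
finger_gap: 0.0856
```

>>> send_rows(targets=[[[-1,4,0],0,-1],[[-2,8,-1],0,-1],[[-2.3,12,-2],0,-1],[[-2.3,16.5,-4],0,-1],[[-2.3,16.5,-4],0,-1]])

```text
t: 34.98
tcp_pos: [0.4492, 0.3832, 0.2383]
tool_rot: [-0.597, 0.802, 0.0, -0.002]
ft_force: [-0.8, -0.8, -0.4]
finger_gap: 0.0856
```

>>> send_rows(targets=[[[0,0,0],0,-1],[[0,0,0],0,-1],[[0,0,0],0,-1],[[0,0,0],0,-1],[[0,0,0],0,-1]])

```text
t: 35.4
tcp_pos: [0.4517, 0.378, 0.2429]
tool_rot: [-0.595, 0.804, 0.0, 0.001]
ft_force: [0.5, -0.4, -0.0]
finger_gap: 0.0851
```

Run:
```python
from h import *
st()
f=cam("wrist");cv2.imwrite("pics/l1.png",f["bgr"]);p=proj(f,[.4518,.3633,.05]);print(p);wblank(f,p)
```

```text
35.4 tcp [45.17 37.8  24.29] toolx 253.0 F [ 0.5 -0.4 -0. ] gap 0.0851 q6 -1.26
(np.float64(313.7587395739725), np.float64(167.48173949954713))
[0.4516 0.3625] [0.0653 0.0498] 73.8 (289, 135, 50, 63)
```

View pics/l1.png

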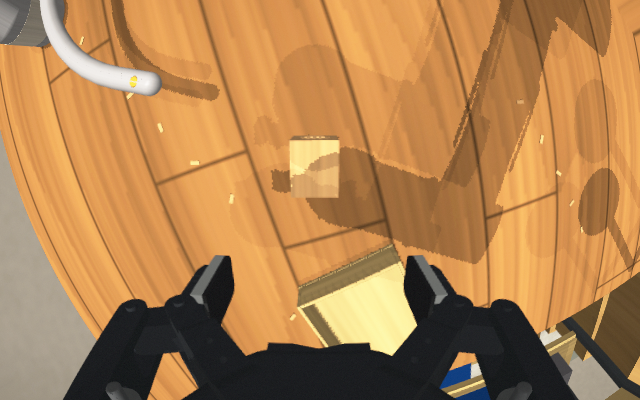

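>>> send_rows(targets=[[[0,-0.5,-3],0,-1],[[0,-1,-6],0,-1],[[0,-1.5,-10],0,-1],[[0,-1.5,-12.7],0,-1],[[0,-1.5,-12.7],0,-1]])

```text
t: 35.87
tcp_pos: [0.4485, 0.3604, 0.109]
tool_rot: [-0.595, 0.804, -0.001, -0.006]
ft_force: [-0.7, -0.2, 0.4]
finger_gap: 0.0855
```

>>> send_rows(targets=[[[0,0,0],0,-1],[[0,0,0],0,-1],[[0,0,0],0,-1],[[0,0,0],0,-1],[[0,0,0],0,-1]])

```text
t: 36.28
tcp_pos: [0.4517, 0.3646, 0.1163]
tool_rot: [-0.595, 0.803, 0.0, 0.001]
ft_force: [-0.2, 0.5, 0.2]
finger_gap: 0.085
```

>>> send_rows(targets=[[[0,0,-2],0,-1],[[0,0,-4],0,-1],[[0,0,-6],0,-1],[[0,0,-7.5],0,-1],[[0,0,-8.1],0,-1]])

```text
t: 36.7
tcp_pos: [0.4504, 0.3631, 0.0319]
tool_rot: [-0.595, 0.804, -0.0, -0.001]
ft_force: [-0.1, 0.1, 0.2]
finger_gap: 0.0852
```

>>> send_rows(targets=[[[0,0,0],0,-1],[[0,0,0],0,0],[[0,0,0],0,1],[[0,0,0],0,1],[[0,0,0],0,1]], grip_force=35)

```text
t: 37.12
tcp_pos: [0.4519, 0.3647, 0.0351]
tool_rot: [-0.595, 0.803, 0.0, 0.001]
ft_force: [-0.9, -0.4, 4.8]
finger_gap: 0.0497
```

>>> send_rows(targets=[[[0,0,0],0,1],[[0,0,0.3],0,1],[[0,0,1],0,1],[[0,0,2],0,1],[[0,0,4],0,1]])

```text
t: 37.53
tcp_pos: [0.45, 0.3626, 0.0725]
tool_rot: [-0.595, 0.804, -0.0, -0.002]
ft_force: [-0.5, -0.0, -0.8]
finger_gap: 0.0496
```

>>> send_rows(targets=[[[0,0,4],0,1],[[-1,-1,8],6,1],[[-2,-3,12.5],12,1],[[-2,-4,12.5],18,1],[[-2,-5,12.5],24,1]])

```text
t: 37.95
tcp_pos: [0.432, 0.3142, 0.204]
tool_rot: [0.751, -0.66, 0.0, -0.004]
ft_force: [0.8, 0.3, -1.4]
finger_gap: 0.0499
```

>>> send_rows(targets=[[[0,0,0],6,1],[[0,0,0],12,1],[[0,0,0],18,1],[[0,0,0],24,1],[[0,0,0],30,1]])

```text
t: 38.37
tcp_pos: [0.431, 0.3136, 0.1995]
tool_rot: [0.896, -0.443, 0.0, -0.0]
ft_force: [-0.1, -0.2, -1.1]
finger_gap: 0.0497
```

>>> send_rows(targets=[[[0,0,0],6,1],[[1,-1,0],12,1],[[2,-2,0],18,1],[[4.4,-2.5,0],20,1],[[4.4,-2.5,-2],20,1]])

```text
t: 38.78
tcp_pos: [0.4796, 0.2891, 0.183]
tool_rot: [0.959, -0.283, 0.003, -0.003]
ft_force: [1.0, 0.1, 0.6]
finger_gap: 0.0496
```

>>> send_rows(targets=[[[0,0,-2],0,1],[[0,0,-4],0,1],[[0,0,-4],0,1],[[0,0,-4],0,1],[[0,0,-4],0,1]])

```text
t: 39.2
tcp_pos: [0.4758, 0.2893, 0.1404]
tool_rot: [0.959, -0.283, 0.001, -0.001]
ft_force: [-0.6, -0.2, 0.1]
finger_gap: 0.0501
```

Run:
```python
from h import *
st();f=cam("wrist");cv2.imwrite("pics/m1.png",f["bgr"])
```

```text
39.2 tcp [47.58 28.93 14.04] toolx -32.9 F [-0.6 -0.2  0.1] gap 0.0501 q6 0.17
```

View pics/m1.png

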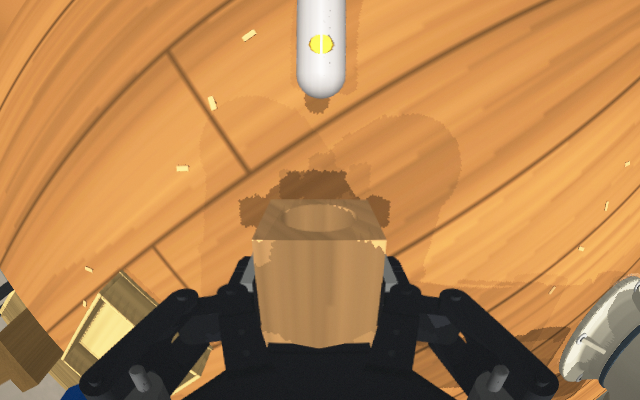

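Aligned again (pin at 321,44). Thread the third the same way.

>>> send_rows(targets=[[[1.2,-0.8,0],0,1],[[2.4,-1.6,0],0,1],[[3.6,-2.4,0],0,1],[[4.8,-3.2,0],0,1],[[6.0,-4.0,0],0,1]])

```text
t: 39.67
tcp_pos: [0.5363, 0.249, 0.1404]
tool_rot: [0.959, -0.283, 0.001, -0.001]
ft_force: [0.1, -0.0, -1.3]
finger_gap: 0.0499
```

>>> send_rows(targets=[[[1.25,-0.85,0],0,1],[[2.45,-1.6,0],0,1],[[3.6,-2.4,0],0,1],[[4.7,-3.25,0],-1.5,1],[[5.8,-4.1,0],-7,1]])

```text
t: 40.08
tcp_pos: [0.5942, 0.2072, 0.1389]
tool_rot: [0.94, -0.342, 0.0, -0.0]
ft_force: [0.1, 0.4, -0.1]
finger_gap: 0.0495
```

>>> send_rows(targets=[[[1.0,-0.95,0],-5.5,1],[[1.95,-2.0,0],-11,1],[[2.8,-3.1,0],-16,1],[[3.5,-4.3,0],-21.5,1],[[4.1,-5.55,0],-27,1]])

```text
t: 40.5
tcp_pos: [0.6351, 0.1514, 0.1386]
tool_rot: [0.833, -0.554, 0.0, -0.0]
ft_force: [0.7, -0.3, -1.1]
finger_gap: 0.0495
```

>>> send_rows(targets=[[[0.5,-1.3,0],-5.5,1],[[0.85,-2.65,0],-11,1],[[1.05,-4.0,0],-16,1],[[1.2,-5.4,0],-21.5,1],[[1.3,-6.8,0],-26,1]])

```text
t: 40.92
tcp_pos: [0.6477, 0.0832, 0.1387]
tool_rot: [-0.687, 0.727, -0.0, -0.0]
ft_force: [-0.1, -0.6, -0.1]
finger_gap: 0.0499
```

>>> send_rows(targets=[[[-0.1,-1.4,0],0,1],[[-0.15,-2.8,0],0,1],[[-0.2,-4.2,0],0,1],[[-0.3,-5.6,0],0,1],[[-0.35,-7.0,0],0,1]])

```text
t: 41.33
tcp_pos: [0.6435, 0.013, 0.1388]
tool_rot: [-0.689, 0.725, 0.0, 0.0]
ft_force: [-1.5, 0.8, 0.1]
finger_gap: 0.0498
```

Run:
```python
from h import *
st();f=cam("wrist");cv2.imwrite("pics/m2.png",f["bgr"])
```

```text
41.3333 tcp [64.35  1.3  13.88] toolx 267.1 F [-1.5  0.8  0.1] gap 0.0498 q6 -0.31
```

View pics/m2.png

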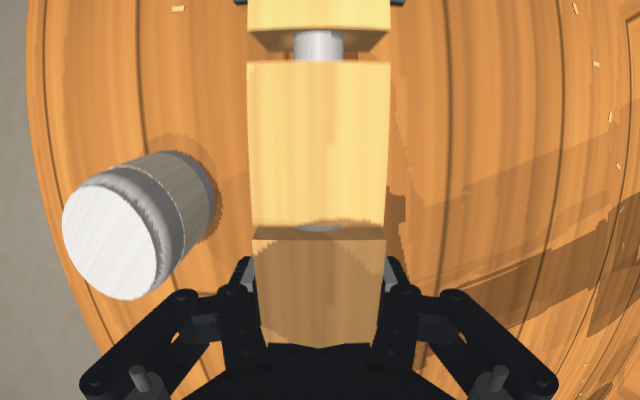

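>>> send_rows(targets=[[[0.1,0,-0.3],0,1],[[0.1,0,-0.6],0,1],[[0.1,0,-0.6],0,1],[[0.1,0,-0.6],0,0.3],[[0.1,0,-0.6],0,0]])

```text
t: 41.8
tcp_pos: [0.645, 0.0143, 0.1331]
tool_rot: [-0.689, 0.725, -0.001, 0.0]
ft_force: [0.7, -2.9, 2.9]
finger_gap: 0.0496
```

>>> send_rows(targets=[[[0,0,0],0,-1],[[0,0,0],0,-1],[[0,0,0],0,-1],[[0,0,1],0,-1],[[0,0,4],0,-1]])

```text
t: 42.22
tcp_pos: [0.642, 0.0145, 0.1684]
tool_rot: [-0.689, 0.725, 0.003, -0.004]
ft_force: [-0.0, 0.0, -0.2]
finger_gap: 0.0854
```

>>> send_rows(targets=[[[0,0,4],0,-1],[[0,0,8],0,-1],[[-2,3,11],0,-1],[[-5,6,11],0,-1],[[-8,9,11],0,-1]])

```text
t: 42.63
tcp_pos: [0.5689, 0.1012, 0.2854]
tool_rot: [-0.688, 0.725, -0.001, 0.002]
ft_force: [0.8, 1.7, 0.5]
finger_gap: 0.0855
```

>>> send_rows(targets=[[[-4,1,0],0,-1],[[-8,3,0],0,-1],[[-12,5,0],0,-1],[[-16,7,0],0,-1],[[-19,9,0],0,-1]])

```text
t: 43.05
tcp_pos: [0.3796, 0.1885, 0.2835]
tool_rot: [-0.689, 0.725, 0.0, 0.001]
ft_force: [0.4, 2.6, 0.7]
finger_gap: 0.0854
```

>>> send_rows(targets=[[[0,4,0],0,-1],[[0,8,0],0,-1],[[0,12,0],0,-1],[[0,16,0],0,-1],[[0,16,0],0,-1]])

```text
t: 43.47
tcp_pos: [0.3807, 0.3538, 0.2815]
tool_rot: [-0.69, 0.724, 0.0, -0.001]
ft_force: [0.7, 0.5, -0.2]
finger_gap: 0.0855
```

Run:
```python
from h import *
from path import *
st()
g=cam("top");s=cam("scene");w=cam("wrist");cv2.imwrite("pics/n1.png",cv2.resize(g["bgr"][130:290,220:520],None,fx=2.6,fy=2.6,interpolation=cv2.INTER_CUBIC))
cv2.imwrite("pics/n2.png",cv2.resize(s["bgr"][120:350,110:370],None,fx=2.6,fy=2.6,interpolation=cv2.INTER_CUBIC));cv2.imwrite("pics/n3.png",w["bgr"])
hsv=cv2.cvtColor(g["bgr"],cv2.COLOR_BGR2HSV);m=cv2.inRange(hsv,(15,60,165),(25,125,255))
cs,_=cv2.findContours(m,cv2.RETR_EXTERNAL,cv2.CHAIN_APPROX_NONE)
for c in cs:
    if cv2.contourArea(c)<60: continue
    q=np.array([onz(g,p[0],.148)[:2] for p in c]); r=(q-O)@Rm
    if abs(r[:,1].mean())<.05: print("rack xy min/max",r.min(0).round(3),r.max(0).round(3))
```

```text
43.4667 tcp [38.07 35.38 28.15] toolx 267.3 F [ 0.7  0.5 -0.2] gap 0.0855 q6 -1.1
rack xy min/max [ 0.009 -0.025] [0.069 0.026]
rack xy min/max [ 0.082 -0.025] [0.206 0.025]
```

View pics/n1.png

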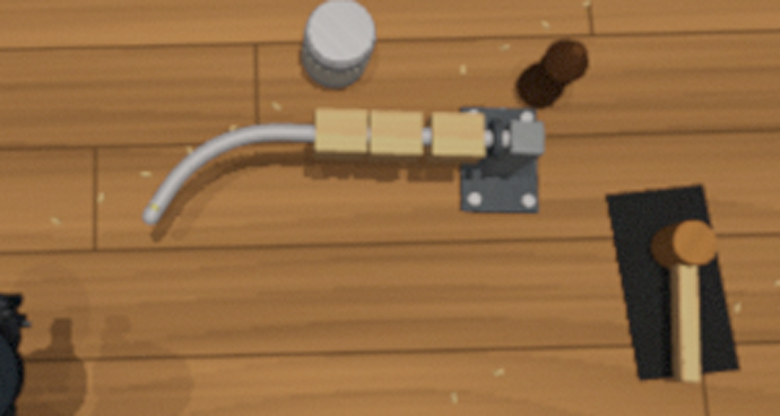

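View pics/n2.png

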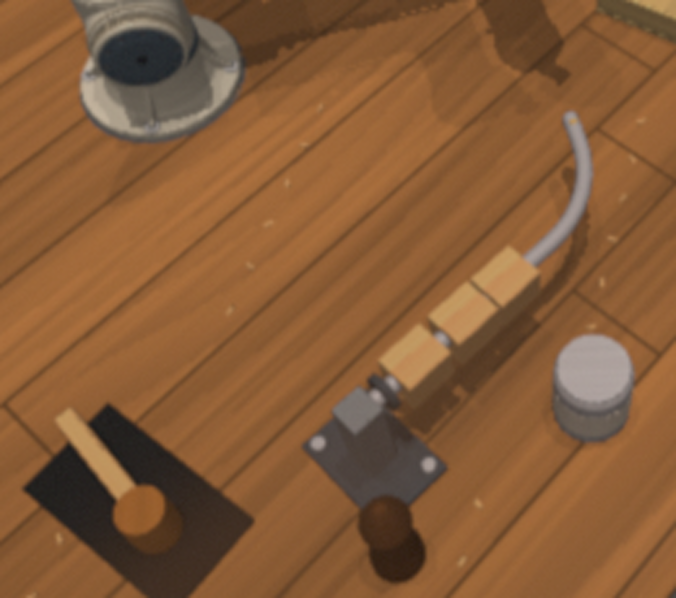

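Run:
```python
from h import *
s=cam("scene");cv2.imwrite("pics/o1.png",s["bgr"]);cv2.imwrite("pics/o2.png",cv2.resize(s["bgr"][140:190,300:360],None,fx=8,fy=8,interpolation=cv2.INTER_CUBIC))
g=cam("top");cv2.imwrite("pics/o4.png",g["bgr"]);cv2.imwrite("pics/o5.png",cv2.resize(g["bgr"][190:230,260:310],None,fx=10,fy=10,interpolation=cv2.INTER_CUBIC))
```

```text
(no output)
```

View pics/n3.png

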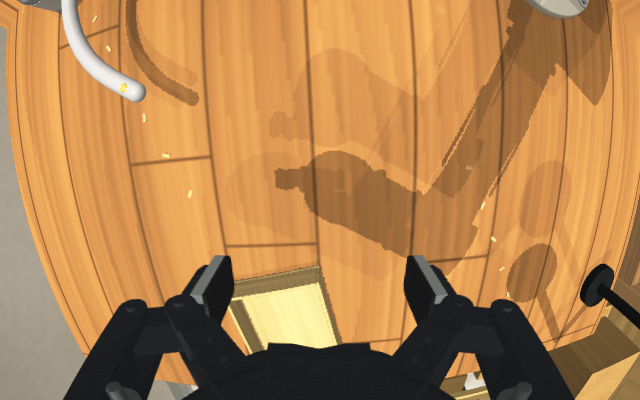

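View pics/o1.png

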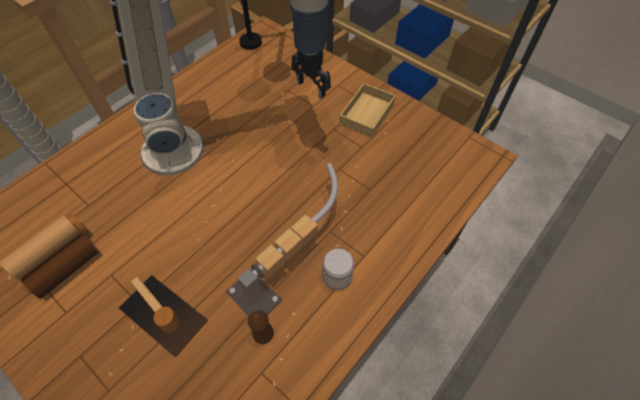

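View pics/o2.png

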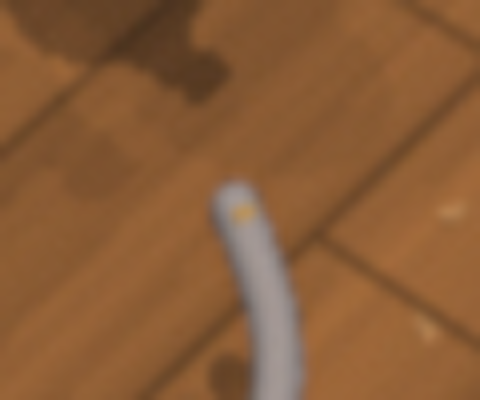

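View pics/o4.png

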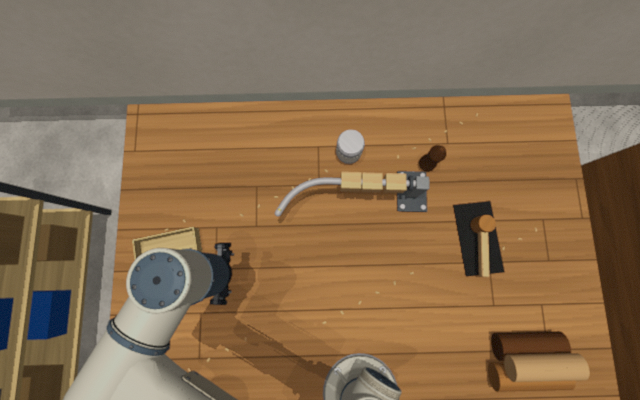

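View pics/o5.png

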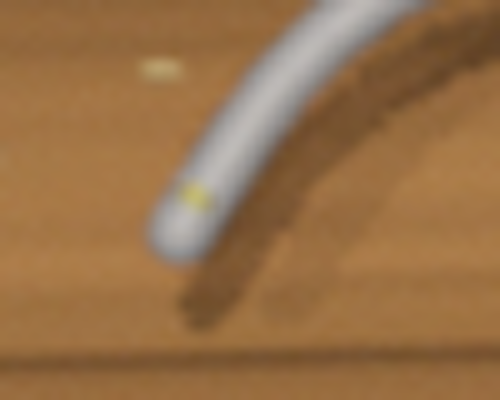

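The pin is still flush, at scene crop (244,213), the same place as right after I drove it. The mallet stands on its mat, all three blanks hang on the straight, the mill, tin and tray haven't moved, and the arm is clear. I'm handing it in.

```bash
python3 -c "
from plant import bot
print(bot.sign_off(), bot.state()['t'])"
```

```text
the job is handed in; nothing more can be done
the job is handed in; nothing more can be done
```

I pressed the keeper pin down with the mallet head until the force rose to about 33 N at the bottom of its travel. I then put the mallet back on its mat, threaded the three blanks that were there, and carried each one round the bend. I handed in shortly after t = 43 s.

In my last checks:
- **Pin:** it looked flush in the scene, top and wrist views.
- **Blanks:** in the top view they hang about 39, 112 and 176 mm from the stop, centred on the rail to within about 1 mm sideways. I did not measure their height on the rail, but nothing looked wrong in the images.
- **Mallet:** it stands on its mat.
- **Mill, tin and tray:** the mill and tin look unmoved. The tray was partly hidden behind the arm in the top view but showed clear in the scene view.
- **Gripper:** it was open and clear of everything.

No fourth blank showed in any view, and no check failed. The one disagreement came at the start: my rough hand-picked pixels from the scene and top views differed by up to 9 mm. I used the top view refined by the wrist camera instead, and the rail fits from those two agreed to about 1 mm. `sign_off` gave no verdict.

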